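Key the work stop into its hidden slot, sieve the deburred blanks and gang-load them

ROBOT

A 6-joint arm with a two-finger parallel gripper is mounted at the origin on the work surface. World frame = base frame: x ahead of the robot, y to its left, z up, the work surface at z = 0. Lengths are in m, angles in rad, forces in N, time in s.
With the tool pointing down it reaches from about 0.275 to 0.875 m from the base axis. Payload 12.5 kg.
Tool frame: the origin (TCP) lies on the centre line of the jaws, within the pads' length; the fingertips stand 8 mm ahead of it and the grasp point (between the pads) lies 11 mm behind it; z points along the fingers, y is the direction in which the jaws open and shut (so a half turn about z gives the same grasp; the last joint's range is limited). The gripper opens to 85 mm and grips with 20 to 120 N. Pads are 22 mm wide; open, the fingers measure 114 mm over their backs; the gripper's body (76 mm by 85 mm) begins 54 mm behind the grasp point. The pads swing forward as they close: fully open they stand 13 mm farther back than shut.
Start: joints at [1.096, 0.351, 1.652, -0, 1.139, -0.085], TCP at [0.209, 0.509, 0.239] pointing down, gripper open.
Joint ranges: [-2.75, 2.75], [-0.79, 2.1], [0.01, 2.65], [-1.57, 4.71], [0.07, 3.14], [-2.87, 2.87]. Speed limits (rad/s): [2.22, 2.22, 2.79, 3.14, 3.14, 3.14].

INTERFACE

Orientations are given as a unit quaternion [w, x, y, z].
In Python, from bench import bot gives the robot as it stands. Calls block until the motion is done:
- bot.move_to(position, orientation): joint-space move of the TCP to a pose.
- bot.line_to(position, v=0.15, orientation=None, threshold=None): straight line of the TCP; orientation=None keeps the orientation; v is the mean speed in m/s. With threshold (N) it stops when the force on the tool has changed by that much, and returns True; else False.
- bot.move_j(angles): joint-space move.
- bot.grip(opening): opening from 0.0 (shut) to 1.0 (fully open); the grip force is fixed at half the most; returns when the fingers have stopped.
- bot.dwell(seconds).
- bot.solve_ik(position, orientation): joint angles nearest the present ones, or None.
- bot.read_state(): the state.
- bot.snapshot(name): name is "scene" or "top"; returns a dict with "frame" (400x640x3 uint8, blue, green, red), "z_map" (400x640 float32, m along the optical axis (not along the pixel's ray), 0 where there is no reading), "fovy" (degrees; the focal length in pixels is half the picture's height over the tangent of half this angle, whatever the lens; pixels are square), "cx", "cy" (the principal point, pixels), "dist" ([k1, k2, p1, p2, k3] as OpenCV has them; the pictures are not rectified), "position" and "orientation" of the camera in the world. Camera axes: x right, y down, z forward; pixel columns grow to the right and rows downward; lengths in m; the calibration is good to about 2 mm. A picture is of the moment at which its call begins.
A pose or a line that the arm cannot do raises bot.MotionError and nothing moves.
- bot.finish_job(): hands the job in, once; it reports no verdict.
The state is a dict: "t": time; "joint_pos": joint angles; "joint_vel": joint speeds; "joint_torque": joint torques, N m; "ee_pos": TCP position; "ee_rot": TCP orientation; "ft_force": force on the tool from outside, world axes, zero at the start; "torque": the same for the moment, N m; "width": opening from 0.0 (shut) to 1.0 (fully open).
Only numpy, scipy, OpenCV 4.12 (cv2) and the standard library are available. Lean on these libraries where they do the work, as an engineer would, in place of code of your own. Each camera call takes 0.05 s, during which the arm holds its last target.

TASK

Set the loading fixture first: reach the keyed stop under the fixture's blue cover, drag its brass key along the covered floor until it drops into the hidden slot, and leave the stop standing there with the key fully home. Then lift the sieve by its post and shake it over the blue bin until every green chip has fallen into the bin while the blanks stay in the sieve, and set the sieve back on its mat. Finally stand every blank in the trough, hub up, in one row closed up against the stop on the stop's right-hand side as seen from the robot, and leave the loose things lying around alone.

Things in the scene. Friction and masses are not known exactly. Their poses are not given: they have to be found in the camera images.
- fixture: loading fixture, bolted down: aluminium base 160 mm (x) by 355 mm (y), trough in front, rail with a blue cover behind. Origin: underside, on the bench; x points away from the robot across the trough, y along the trough to the robot's left, z up. The rail fills x = 0 to 80 mm, y = -75 to 185 mm; the cover's top is 60 mm above the bench.
- trough (a point): point on the trough's centre line and floor (x = -45, y = 0, z = 12 mm in the fixture's frame). The flat floor runs from y = -170 to +185 mm between two lips 6 mm high and 50 mm apart (inner faces 25 mm either side of this line).
- gap (a point): middle of the mouth, at floor level, of the covered gap in the rail (x = 0, y = 60, z = 12 mm in the fixture's frame). The gap opens to the robot only: 110 mm wide (y), 38 mm high, 62 mm deep. From 4 mm in, its floor is crossed in x by one key slot 11 mm wide, 6.5 mm deep. The slot lies anywhere within 30 mm either side of this point in y, new each start, out of the cameras' sight: feel for it.
- stop_grip (a point): keyed work stop (350 g): stem 22 x 22 mm, 85 mm tall, red above; from it an arm 12 mm wide, 8 to 22 mm above the foot, reaches along +x to 96 mm from the stem's axis; under its end hangs a brass key 9 mm wide, 38 mm long. This point: on the stem's axis 62 mm above the foot, to grip; z up the stem. It starts on a pad 6 mm thick, key over the pad's edge.
- stop_key (a point): middle of the key's underside, 77 mm along the arm from the stem's axis, 6 mm below the stem's foot. Stem on the trough's centre line, arm square to it (stop's x along fixture's x): the key is under the cover. Key riding on the gap's floor: foot 6 mm above the trough floor; key in the slot: foot on the trough floor.
- sieve_grip (a point): sieve (500 g empty; a 40 to 50 N grip holds it best): steel tray 138 mm (x) by 154 mm (y), rim 29 mm above its feet, with a black 24 x 24 mm square handle post in the middle, red on top, reaching 88 mm above the feet. This point: on the post, 68 mm above the feet, to grip; x and y square to the post's sides.
- sieve_floor (a point): middle of the upper face of the sieve's floor, 12 mm above its feet. The polished floor has flat lands along x and open slots 20 mm wide between them, 12 to 32 and 50 to 70 mm either side of the middle in y. Chips lie on the lands and slide off when the sieve is shaken along its y in brisk strokes (about 40 mm, three or four a second); they stay put in a gentle carry.
- mat: black drip mat under the sieve, 190 mm (x) by 205 mm (y), 4 mm thick, fixed; origin: middle of its underside
- bin: blue bin, open at the top, 168 mm (x) by 212 mm (y), 50 mm high, walls 5 mm, fixed; origin: middle of its underside
- blank_a_mid (a point): turned aluminium blank (90 g), one of two to four alike: flange 42 mm across and 16 mm thick below, bored hub 22 mm across and 26 mm tall above it, 42 mm tall in all; this point: on its axis, 21 mm above its underside; z points out of the hub. At the start in the sieve, hub up. None if absent.
- blank_b_mid (a point): turned aluminium blank (90 g), one of two to four alike: flange 42 mm across and 16 mm thick below, bored hub 22 mm across and 26 mm tall above it, 42 mm tall in all; this point: on its axis, 21 mm above its underside; z points out of the hub. At the start in the sieve, hub up. None if absent.
- blank_c_mid (a point): turned aluminium blank (90 g), one of two to four alike: flange 42 mm across and 16 mm thick below, bored hub 22 mm across and 26 mm tall above it, 42 mm tall in all; this point: on its axis, 21 mm above its underside; z points out of the hub. At the start in the sieve, hub up. None if absent.
- blank_d_mid (a point): turned aluminium blank (90 g), one of two to four alike: flange 42 mm across and 16 mm thick below, bored hub 22 mm across and 26 mm tall above it, 42 mm tall in all; this point: on its axis, 21 mm above its underside; z points out of the hub. At the start in the sieve, hub up. None if absent.
- media_a_mid (a point): green ceramic deburring chip, one of three to six alike: cylinder 15 mm across, 12 mm tall, 10 g; this point is its centre. At the start on the sieve's lands. None if absent.
- media_b_mid (a point): green ceramic deburring chip, one of three to six alike: cylinder 15 mm across, 12 mm tall, 10 g; this point is its centre. At the start on the sieve's lands. None if absent.
- media_c_mid (a point): green ceramic deburring chip, one of three to six alike: cylinder 15 mm across, 12 mm tall, 10 g; this point is its centre. At the start on the sieve's lands. None if absent.
- media_d_mid (a point): green ceramic deburring chip, one of three to six alike: cylinder 15 mm across, 12 mm tall, 10 g; this point is its centre. At the start on the sieve's lands. None if absent.
- media_e_mid (a point): green ceramic deburring chip, one of three to six alike: cylinder 15 mm across, 12 mm tall, 10 g; this point is its centre. At the start on the sieve's lands. None if absent.
- media_f_mid (a point): green ceramic deburring chip, one of three to six alike: cylinder 15 mm across, 12 mm tall, 10 g; this point is its centre. At the start on the sieve's lands. None if absent.
- spanner: Open-ended spanner, lying loose on the bench, not part of the job; origin: its underside
- scraper: Yellow-handled scraper, lying loose on the bench, not part of the job; origin: its underside
- spray: Pink bottle, lying loose on the bench, not part of the job; origin: its underside
- gauge_block: Small steel gauge block, lying loose on the bench, not part of the job; origin: its underside
- chuck_jaw: Stepped chuck jaw, lying loose on the bench, not part of the job; origin: its underside
Things that resemble listed ones, but are neither listed nor needed, are in the scene too. What is shaped like the part that bears blank_c_mid but purple is not meant.

How it is judged:
By the outcome, as a careful person would: the job done as asked, in the order asked, and still so for the second after the job is handed in, with the robot touching nothing.
Of blank_a, blank_b, blank_c, blank_d only 2 to 4 are there at a start; the rules pass over those that are not, and their reading is None.
Of media_a, media_b, media_c, media_d, media_e, media_f only 3 to 6 are there at a start; the rules pass over those that are not, and their reading is None.
At some moment in a run one of blank_a, blank_b, blank_c, blank_d may be knocked a few centimetres aside while the robot is not near it.
It also fails if it takes over 210 s, if anything falls off the work surface, if the arm or the gripper's body presses on something with over 40 N, if the wrist force passes 120 N, or if a joint passes its speed limit or range.

## Working session

There is one attempt and no reset: what is moved stays moved. The work goes in short steps, each a Python script; the robot and the scene stay as the last script left them, time stands still between calls to the robot, and variables do not carry over. Pictures are saved under pics/ and viewed, and the job is handed in when it is done.

```bash
ls; mkdir -p pics
cat > h.py <<'E'
import numpy as np, cv2
from bench import bot
from scipy.spatial.transform import Rotation as R
def snap(n):
    return bot.snapshot(n)
def K(s):
    h=s["frame"].shape[0]; f=h/2/np.tan(np.radians(s["fovy"])/2)
    return np.array([[f,0,s["cx"]],[0,f,s["cy"]],[0,0,1.]])
def rot(q): return R.from_quat([q[1],q[2],q[3],q[0]])
def ray(s,px):
    px=np.array(px,float).reshape(-1,1,2)
    n=cv2.undistortPoints(px,K(s),np.array(s["dist"],float)).reshape(-1,2)
    d=np.c_[n,np.ones(len(n))]
    return np.array(s["position"]), rot(s["orientation"]).apply(d)
def onplane(s,px,z):
    o,d=ray(s,px); t=(z-o[2])/d[:,2]; return o+d*t[:,None]
def cloud(s):
    h,w=s["z_map"].shape; u,v=np.meshgrid(np.arange(w),np.arange(h))
    o,d=ray(s,np.c_[u.ravel(),v.ravel()])
    return (o+d*s["z_map"].reshape(-1,1)).reshape(h,w,3)
def proj(s,P):
    P=np.atleast_2d(P); c=rot(s["orientation"]).inv().apply(P-np.array(s["position"]))
    rv=np.zeros(3); return cv2.projectPoints(c,rv,rv,K(s),np.array(s["dist"],float))[0].reshape(-1,2)
def down(yaw):
    # tool z down; tool y axis at angle yaw (world)
    y=np.array([np.cos(yaw),np.sin(yaw),0]); z=np.array([0,0,-1.]); x=np.cross(y,z)
    q=R.from_matrix(np.c_[x,y,z]).as_quat(); return [q[3],q[0],q[1],q[2]]
E
python3 - <<'E'
from h import *
import pickle
for n in("scene","top"):
    s=snap(n); pickle.dump(s,open(f"{n}0.pkl","wb"))
    cv2.imwrite(f"pics/{n}0.png",s["frame"]); print(n,s["fovy"],s["position"],s["orientation"],s["dist"],(s["z_map"]>0).mean())
print(bot.read_state())
E
```

```text
pics
scene 55.9793963029919 [ 1.26031602 -0.31260008  0.62178678] [-0.37206926  0.72001145  0.52182471 -0.26617089] [-0.0766698  0.         0.         0.         0.       ] 0.9957890625
top 50.1190462373348 [ 0.37320346 -0.05512272  1.32389085] [-0.05817289  0.70667865 -0.70284428  0.05684283] [0.03361853 0.         0.         0.         0.        ] 0.99587109375
{'t': 0.1, 'joint_pos': array([ 1.09641236e+00,  3.51217558e-01,  1.65234695e+00, -7.92030092e-06,
        1.13910173e+00, -8.45657596e-02]), 'joint_vel': array([ 0.00160268, -0.00137518, -0.00134871,  0.00255769,  0.00021071,
        0.00061543]), 'joint_torque': array([ 9.00420491e-04, -5.06823778e+01, -2.91874248e+01, -5.24986638e-05,
        2.61988673e-03,  2.03099728e-05]), 'ee_pos': array([0.20884117, 0.50849979, 0.23879797]), 'ee_rot': array([-1.44617354e-04,  1.93675706e-01,  9.81065458e-01, -5.16953899e-04]), 'ft_force': array([ 0.22418964, -0.06357531, -0.58346282]), 'torque': array([-0.00983498, -0.02870065,  0.03366434]), 'width': 0.9978961113421052}
```

View pics/scene0.png

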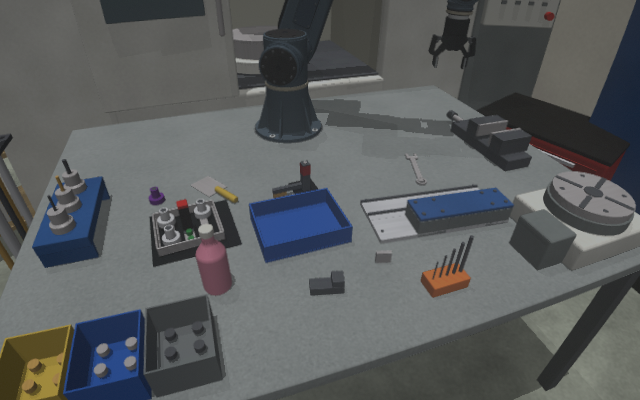

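View pics/top0.png

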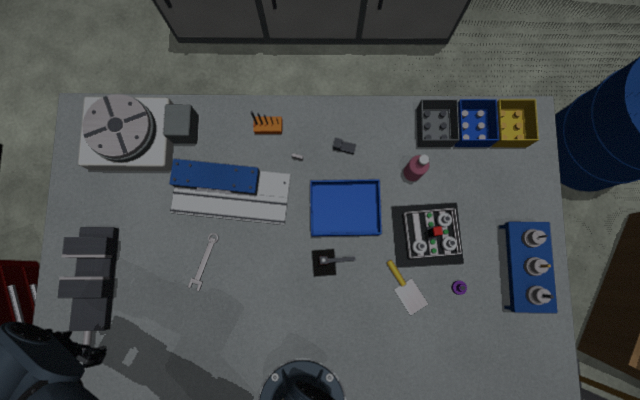

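Run:
```python
import pickle,cv2,numpy as np
t=pickle.load(open("top0.pkl","rb"))["frame"];s=pickle.load(open("scene0.pkl","rb"))["frame"]
def c(im,x0,y0,x1,y1,k): 
    o=cv2.resize(im[y0:y1,x0:x1],None,fx=k,fy=k,interpolation=cv2.INTER_CUBIC); return o
cv2.imwrite("pics/c1.png",c(t,150,140,310,240,5))
cv2.imwrite("pics/c2.png",c(t,300,195,480,300,4))
cv2.imwrite("pics/c3.png",c(s,140,150,340,280,4))
```

```text
(no output)
```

View pics/c1.png

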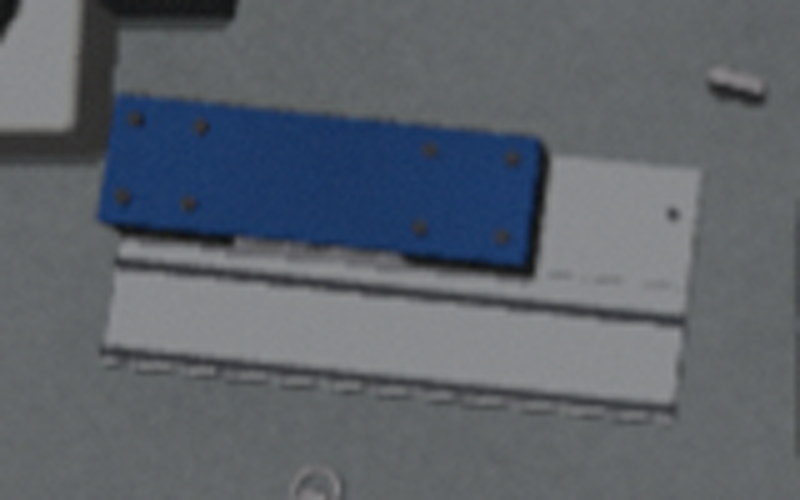

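View pics/c2.png

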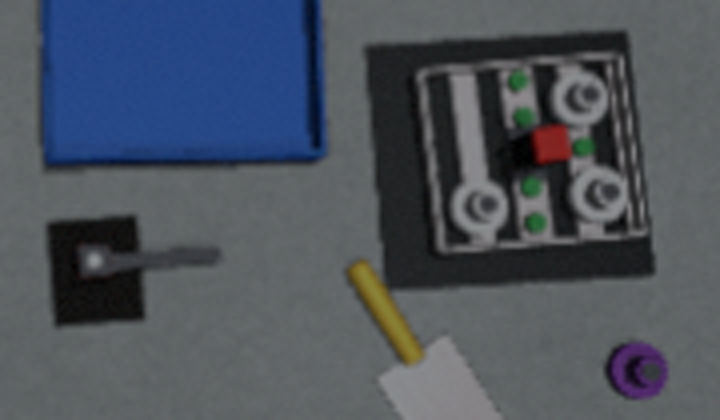

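View pics/c3.png

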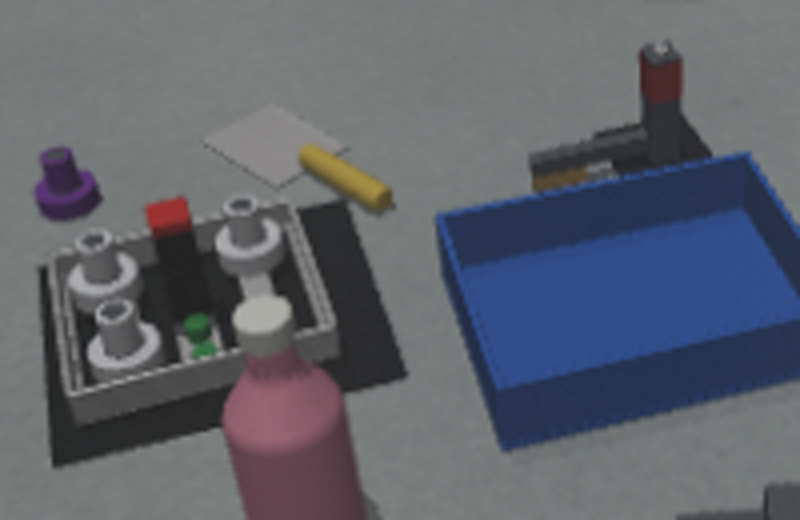

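```bash
cat > loc.py <<'E'
from h import *
import pickle
t=pickle.load(open("top0.pkl","rb")); s=pickle.load(open("scene0.pkl","rb"))
def rect(mask,snap,z,lab):
    cs,_=cv2.findContours(mask.astype(np.uint8),cv2.RETR_EXTERNAL,cv2.CHAIN_APPROX_NONE)
    for c in sorted(cs,key=cv2.contourArea,reverse=True)[:1]:
        P=onplane(snap,c.reshape(-1,2),z)[:,:2].astype(np.float32)*1000
        (cx,cy),(w,h),a=cv2.minAreaRect(P); print(lab,"c",round(cx,1),round(cy,1),"wh",round(w,1),round(h,1),"a",round(a,2))
if __name__=="__main__":
  for n,sn in(("top",t),("scene",s)):
    hsv=cv2.cvtColor(sn["frame"],cv2.COLOR_BGR2HSV); C=cloud(sn)
    blue=(hsv[...,0]>100)&(hsv[...,0]<125)&(hsv[...,1]>120)
    red=((hsv[...,0]<8)|(hsv[...,0]>172))&(hsv[...,1]>120)
    X,Y,Z=C[...,0],C[...,1],C[...,2]
    print(n)
    rect(blue&(abs(Z-.06)<.006)&(Y>0.1)&(X>.3),sn,.06,"cover")
    rect(blue&(abs(X-.5)<.2)&(abs(Y)<0.2)&(Y<.12)&(abs(Z-.05)<.005 if n=="scene" else Z<.07),sn,.05,"bin")
    rect(red&(X>.3)&(X<.7)&(Y<-.1)&(abs(Z-.088)<.006),sn,.088,"post")
    for i in range(0): pass
    m=(X>.2)&(X<.4)&(abs(Y-.0)<.12)&(Z>.08); 
    if m.sum(): 
        print("stemtop",np.median(C[m],axis=0),m.sum())
    rect((Z>.02)&(Z<.035)&(X>.4)&(X<.62)&(Y<-.17)&(Y>-.45)&(abs(Z-.033)<.006),sn,.033,"sieverim")
    m=(X>.2)&(X<.45)&(abs(Y)<.15)&(Z>.022)&(Z<.04); m2=(X>.2)&(X<.45)&(abs(Y)<.15)&(Z>.012)
    rect(m2,sn,.026,"stop")
    rect((hsv[...,2]<40)&(X>.28)&(X<.42)&(abs(Y)<.15)&(Z<.012),sn,.006,"pad")
E
python3 loc.py
```

```text
top
cover c 662.6 273.4 wh 258.2 80.1 a 84.2
bin c 570.1 -108.7 wh 167.7 179.5 a 0.33
post c 496.2 -389.2 wh 23.2 25.6 a 0.39
stemtop [ 0.37320346 -0.05512272  1.32389085] 1062
sieverim c 535.3 -426.6 wh 39.8 37.3 a 43.67
stop c 413.1 -96.9 wh 23.8 105.3 a 0.32
pad c 394.1 -62.4 wh 51.2 66.9 a 0.5
scene
cover c 668.8 269.6 wh 256.2 79.3 a 84.33
bin c 578.7 -112.2 wh 171.8 178.6 a 1.21
post c 499.5 -390.3 wh 31.6 21.7 a 3.71
sieverim c 550.3 -407.2 wh 56.2 86.3 a 5.85
stop c 392.3 -68.0 wh 85.1 192.1 a 46.97
```

```bash
cat > loc2.py <<'E'
from loc import *
def corners(mask,sn,z,eps=0.03):
    m=cv2.morphologyEx(mask.astype(np.uint8),cv2.MORPH_OPEN,np.ones((3,3)))
    cs,_=cv2.findContours(m,cv2.RETR_EXTERNAL,cv2.CHAIN_APPROX_NONE)
    c=max(cs,key=cv2.contourArea); P=onplane(sn,c.reshape(-1,2),z)[:,:2]*1000
    return cv2.boxPoints(cv2.minAreaRect(P.astype(np.float32))).round(1).tolist(), c.reshape(-1,2).min(0),c.reshape(-1,2).max(0)
for n,sn in(("top",t),("scene",s)):
    hsv=cv2.cvtColor(sn["frame"],cv2.COLOR_BGR2HSV); C=cloud(sn); X,Y,Z=C[...,0],C[...,1],C[...,2]
    blue=(hsv[...,0]>100)&(hsv[...,0]<125)&(hsv[...,1]>120)
    print(n,"cover",corners(blue&(abs(Z-.06)<.008)&(Y>.1)&(X>.3),sn,.06))
    m=blue&(abs(Z-.06)<.02)&(Y>.1)&(X>.5); 
    print("cover z pct",np.percentile(Z[m],[10,30,50,70,90]).round(4))
    b=blue&(X>.45)&(X<.7)&(abs(Y+.11)<.15)
    print("bin",corners(b,sn,.05)); f=b&(Z<.02); print("binfloor",C[f].mean(0),f.sum())
    g=(hsv[...,0]>50)&(hsv[...,0]<80)&(hsv[...,1]>110)&(X>.4)&(X<.6)&(Y<-.25)
    k,l,st,ce=cv2.connectedComponentsWithStats(g.astype(np.uint8))
    for i in range(1,k):
        if st[i,4]>3: print("chip",ce[i].round(1),st[i,4],(onplane(sn,ce[i],.026)[0]*1000).round(1))
    bench=(X>.3)&(X<.45)&(Y>.05)&(Y<.2); print("bench z",np.median(Z[bench]))
E
python3 loc2.py | grep -v "^.* c "
```

```text
top cover ([[609.5999755859375, 148.1999969482422], [689.2000122070312, 140.10000610351562], [715.5999755859375, 397.79998779296875], [635.9000244140625, 405.8999938964844]], array([170, 159], dtype=int32), array([257, 192], dtype=int32))
cover z pct [0.0567 0.0589 0.0603 0.0616 0.0636]
bin ([[483.0, -21.0], [488.20001220703125, -232.39999389648438], [657.9000244140625, -228.1999969482422], [652.7000122070312, -16.799999237060547]], array([310, 179], dtype=int32), array([380, 235], dtype=int32))
binfloor [ 0.57428632 -0.12486147  0.00555046] 3280
chip [428.8 215. ] 10 [ 551.2 -381.6   26. ]
chip [430.5 223.8] 13 [ 524.1 -385.9   26. ]
chip [445.9 231.1] 16 [ 502.2 -431.5   26. ]
chip [432.5 241.1] 15 [ 471.6 -389.8   26. ]
chip [433.3 250.2] 12 [ 444.2 -391.3   26. ]
bench z 0.0005037732938077966
scene cover ([[616.4000244140625, 146.1999969482422], [695.2000122070312, 138.1999969482422], [721.0, 393.0], [642.0999755859375, 401.0]], array([409, 189], dtype=int32), array([511, 218], dtype=int32))
cover z pct [0.0575 0.0583 0.0589 0.0594 0.0603]
bin ([[490.6000061035156, -25.100000381469727], [495.70001220703125, -240.6999969482422], [706.2000122070312, -235.8000030517578], [701.0999755859375, -20.100000381469727]], array([250, 189], dtype=int32), array([351, 261], dtype=int32))
binfloor [ 0.56264    -0.1257501   0.00617065] 3016
chip [188.4 230.3] 19 [ 525.4 -387.7   26. ]
chip [190.7 237. ] 11 [ 551.5 -383.8   26. ]
bench z -0.0011916615583753565
```

```bash
cat > loc3.py <<'E'
from h import *
import pickle
t=pickle.load(open("top0.pkl","rb")); s=pickle.load(open("scene0.pkl","rb"))
for n,sn in(("top",t),("scene",s)):
    C=cloud(sn); X,Y,Z=C[...,0],C[...,1],C[...,2]
    reg=(X>.3)&(X<.5)&(Y>-.22)&(Y<.02)&~((X>.47))
    top=reg&(Z>.083)&(Z<.105); arm=reg&(Z>.02)&(Z<.036)
    for nm,m,z in(("top",top,.091),("arm",arm,.028)):
        v,u=np.nonzero(m); P=onplane(sn,np.c_[u,v],z)[:,:2]*1000
        print(n,nm,m.sum(),"px",u.mean().round(1),v.mean().round(1),"mid",((P.min(0)+P.max(0))/2).round(1),P.min(0).round(1),P.max(0).round(1),"cloud",(C[m].mean(0)*1000).round(1))
        if nm=="arm":
            p=cv2.fitLine(P.astype(np.float32),cv2.DIST_L2,0,.01,.01).ravel(); print(np.degrees(np.arctan2(p[1],p[0])),p[2:])
# fixture frame
c=np.array([.6626,.2730]);a=np.radians(-5.8);Rm=np.array([[np.cos(a),-np.sin(a)],[np.sin(a),np.cos(a)]])
o=c-Rm@[.04,.055]; print("origin",o)
from h import proj
for lab,f in(("lip",[[-.07,-.17,.018],[-.07,.185,.018],[-.02,-.17,.018],[-.02,.185,.018]]),("cover",[[0,-.075,.06],[0,.185,.06],[.08,-.075,.06],[.08,.185,.06]]),("base",[[-.08,-.17,.0],[.08,-.17,0],[-.08,.185,0]])):
    f=np.array(f); P=np.c_[(Rm@f[:,:2].T).T+o,f[:,2]]
    for sn,nm in((t,"top"),(s,"scene")):
        for p in proj(sn,P): cv2.circle(sn["frame"],tuple(np.round(p).astype(int)),0,(0,0,255) if lab!="lip" else (0,255,255),-1)
cv2.imwrite("pics/f1.png",cv2.resize(t["frame"][140:240,150:310],None,fx=5,fy=5,interpolation=0))
cv2.imwrite("pics/f2.png",cv2.resize(s["frame"][150:270,350:530],None,fx=4,fy=4,interpolation=0))
E
python3 loc3.py
```

```text
top top 62 px 322.6 260.1 mid [410.9 -57.6] [399.5 -67.6] [422.3 -47.6] cloud [410.5 -57.9  91.4]
top arm 114 px 340.4 259.5 mid [ 414.6 -111.8] [ 406.9 -152.4] [422.3 -71.3] cloud [ 414.7 -111.6   28.3]
-84.97929 [ 414.73648 -111.61138]
scene top 56 px 304.6 163.9 mid [421.7 -63.4] [405.5 -75.8] [437.9 -51. ] cloud [417.9 -62.6  88.6]
scene arm 181 px 291.0 186.2 mid [ 415.8 -104.3] [ 392.2 -159.1] [439.3 -49.5] cloud [ 421.3 -103.9   26.1]
-85.55845 [ 423.98032  -104.494125]
origin [0.61724668 0.22232381]
```

```bash
sleep 1
```

```text
(no output)
```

View pics/f1.png

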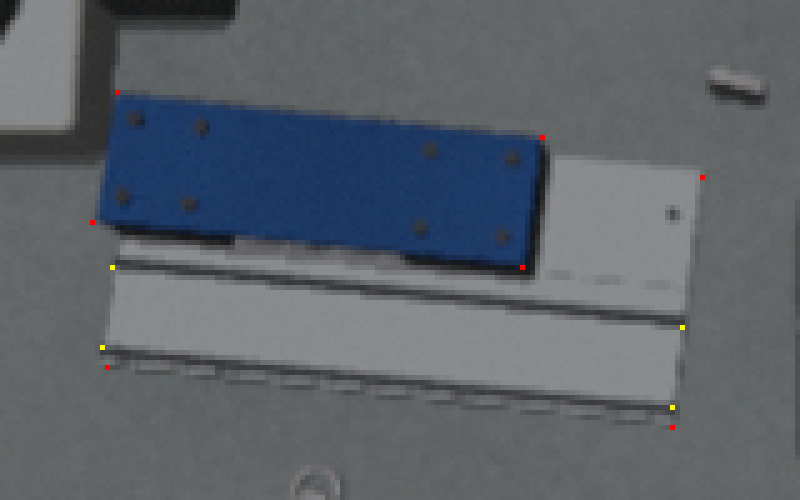

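View pics/f2.png

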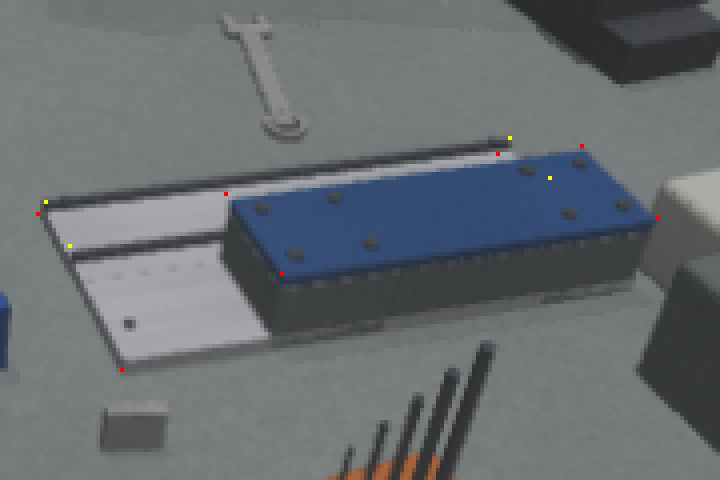

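```bash
cat >> h.py <<'E'
def ik(x,y,z,deg):
    r=bot.solve_ik([x,y,z],down(np.radians(deg))); return None if r is None else np.round(r,2)
def st(): 
    s=bot.read_state(); return round(s["t"],1),np.round(np.array(s["ee_pos"])*1000,1),np.round(s["ft_force"],1),round(s["width"],3)
E
python3 - <<'E'
from h import *
for a in(5,185,-175,-85,95): print(a,ik(.412,-.06,.2,a))
for a in(-5.8,174.2,-185.8): print(a,ik(.55,.25,.2,a),ik(.45,.25,.03,a),ik(.58,.37,.05,a))
for a in (0,90,180,-90):print(a,ik(.5,-.39,.1,a),ik(.57,-.12,.1,a))
E
```

```text
5 [-0.26  0.16  2.02 -0.    0.96 -0.34]
185 [-0.26  0.16  2.02 -0.    0.96  2.8 ]
-175 [-0.26  0.16  2.02 -0.    0.96  2.8 ]
-85 [-0.26  0.16  2.02 -0.    0.96  1.23]
95 [-0.26  0.16  2.02 -0.    0.96 -1.91]
-5.8 [ 0.35  0.49  1.55 -0.    1.11  0.45] [ 0.42  0.61  1.88 -0.    0.66  0.52] [ 0.5   0.81  1.38 -0.    0.95  0.6 ]
174.2 [ 0.35  0.49  1.55 -0.    1.11 -2.69] [ 0.42  0.61  1.88 -0.    0.66 -2.62] [ 0.5   0.81  1.38 -0.    0.95 -2.54]
-185.8 [ 0.35  0.49  1.55 -0.    1.11 -2.69] [ 0.42  0.61  1.88 -0.    0.66 -2.62] [ 0.5   0.81  1.38 -0.    0.95 -2.54]
0 [-0.74  0.66  1.53 -0.    0.95 -0.74] [-0.29  0.58  1.68 -0.    0.88 -0.29]
90 [-0.74  0.66  1.53 -0.    0.95 -2.31] [-0.29  0.58  1.68 -0.    0.88 -1.86]
180 [-0.74  0.66  1.53 -0.    0.95  2.41] [-0.29  0.58  1.68 -0.    0.88  2.85]
-90 [-0.74  0.66  1.53 -0.    0.95  0.83] [-0.29  0.58  1.68 -0.    0.88  1.28]
```

Run:
```python
from h import *
import pickle
bot.grip(0.65)
bot.move_to([.414,-.060,.16],down(np.radians(5)))
bot.line_to([.414,-.060,.059],v=.12,threshold=8); print(st())
bot.grip(0.0); print(st())
f=bot.read_state()["ft_force"];print(f)
bot.grip(.65); 
bot.line_to([.414,-.060,.12],v=.2)
bot.move_to([.414,-.060,.12],down(np.radians(-85)))
bot.line_to([.414,-.060,.057],v=.12,threshold=8)
bot.grip(0.0); print(st())
for n in("scene","top"):
    s=snap(n); pickle.dump(s,open(f"{n}1.pkl","wb"))
im=np.hstack([cv2.resize(pickle.load(open("scene1.pkl","rb"))["frame"][110:210,250:350],None,fx=4,fy=4),cv2.resize(pickle.load(open("top1.pkl","rb"))["frame"][200:300,280:380],None,fx=4,fy=4)])
cv2.imwrite("pics/g1.png",im)
```

```text
(3.7, array([414.3, -60. ,  59.5]), array([ 0.5, -0. ,  0.6]), 0.652)
(4.1, array([414.2, -60.1,  59.4]), array([-1.1,  0.5,  6.9]), 0.254)
[-1.07236163  0.53912103  6.85449623]
(7.4, array([414.3, -60.1,  57.7]), array([-0.6, -0.1,  6.7]), 0.249)
```

View pics/g1.png

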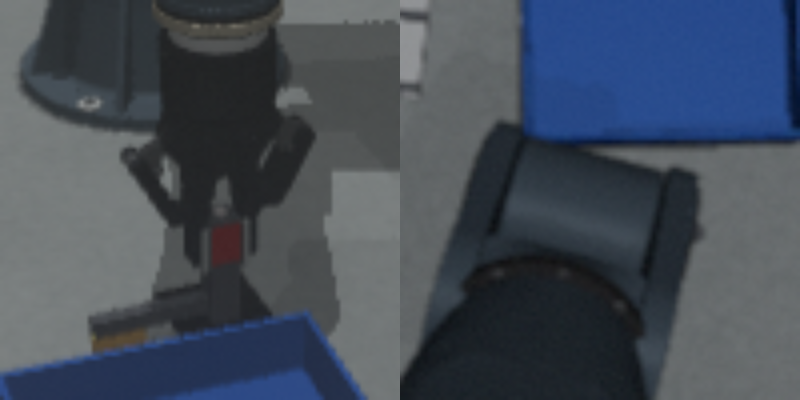

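Run:
```python
from h import *
import pickle
s=pickle.load(open("scene1.pkl","rb"))
p=np.array([.4142,-.060,0]);a=np.radians(-85)
for z in(.006,.028,.06,.070,.091):print(z,proj(s,p+[0,0,z]).round(1))
im=s["frame"].copy()
def rod(x,y,z): return p+[x*np.cos(a)-y*np.sin(a),x*np.sin(a)+y*np.cos(a),z]
for P in [rod(.096,.006,.028),rod(.096,-.006,.028),rod(.096,.006,.014),rod(.011,.011,.006),rod(.011,-.011,.006),rod(.011,.011,.066),rod(-.011,.011,.066),rod(-.011,.011,.006)]:
    cv2.circle(im,tuple(np.round(proj(s,P)[0]).astype(int)),0,(0,255,255),-1)
cv2.imwrite("pics/g2.png",cv2.resize(im[130:210,250:350],None,fx=8,fy=8,interpolation=0))
```

```text
0.006 [[305.5 187.9]]
0.028 [[305.4 181.5]]
0.06 [[305.3 172. ]]
0.07 [[305.2 168.9]]
0.091 [[305.1 162.4]]
```

View pics/g2.png

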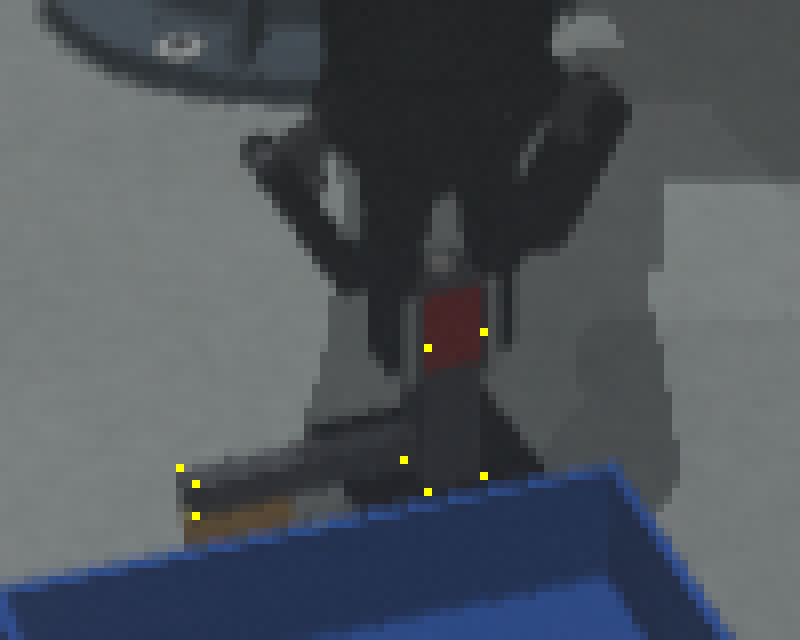

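```bash
cat >> h.py <<'E'
FA=-5.8; _a=np.radians(FA); FR=np.array([[np.cos(_a),-np.sin(_a)],[np.sin(_a),np.cos(_a)]])
FO=np.array([.6665,.2705])-FR@[.04,.055]
def fx(x,y,z): p=FR@[x,y]+FO; return [p[0],p[1],z]
def tofx(p): return FR.T@(np.array(p)[:2]-FO)
OFF=.0517
E
python3 - <<'E'
from h import *
p=bot.read_state()["ee_pos"]
bot.line_to([p[0],p[1],.20],v=.2); print(st())
y=.018
bot.move_to(fx(-.165,y,.20),down(np.radians(FA)))
bot.line_to(fx(-.165,y,OFF+.026),v=.2); print(st())
s=snap("scene"); cv2.imwrite("pics/h1.png",cv2.resize(s["frame"][60:260,330:550],None,fx=3,fy=3))
E
```

```text
(8.4, array([413.7, -59.9, 199. ]), array([-0.8, -0.6, -4.5]), 0.25)
(10.4, array([459.3, 253.9,  78. ]), array([ 0.1,  0.5, -2.8]), 0.249)
```

View pics/h1.png

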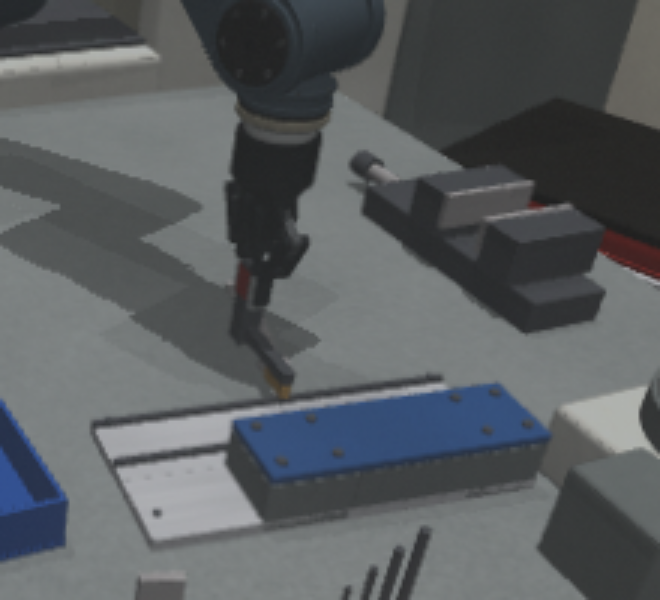

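Run:
```python
from h import *
y=.018
r=bot.line_to(fx(-.047,y,OFF+.026),v=.07,threshold=6); print("in",r,st(), tofx(bot.read_state()["ee_pos"]))
if not r:
    print(bot.line_to(fx(-.047,y,OFF+.0135),v=.02,threshold=4),st())
```

```text
in False (12.2, array([575.9, 242.6,  77.7]), array([ 0.3,  0.1, -3.3]), 0.254) [-0.04726342  0.01805667]
True (12.7, array([576.1, 242.6,  69.4]), array([-1.7, -0.9,  5.1]), 0.246)
```

Run:
```python
from h import *
z=.0690
for i in range(45):
    y=.018+.002*(i+1)
    bot.line_to(fx(-.047,y,z),v=.03)
    s=bot.read_state(); f=s["ft_force"]; p=s["ee_pos"]
    lf=FR.T@f[:2]
    print(i,round(y*1000),np.round(tofx(p)*1000,1),round(p[2]*1000,2),np.round(lf,1),round(f[2],1))
    if abs(lf[1])>7 or f[2]<0 or f[2]>20: break
print(st())
```

```text
0 20 [-46.6  20.2] 69.49 [-2.1 -1.1] 5.2
1 22 [-46.6  21.9] 69.43 [-1.9 -1.8] 6.3
2 24 [-46.5  23.8] 69.44 [-1.1 -4. ] 5.4
3 26 [-46.4  25.8] 69.45 [-0.4 -4.9] 4.6
4 28 [-46.4  27.8] 69.41 [-0.1 -3.1] 4.8
5 30 [-46.4  29.8] 69.41 [-0.  -3.9] 5.5
6 32 [-46.4  31.8] 69.44 [ 0.7 -3.7] 5.8
7 34 [-46.4  33.8] 69.41 [-0.3 -4.4] 5.8
8 36 [-46.4  35.8] 69.45 [-0.2 -2.6] 4.6
9 38 [-46.4  37.8] 69.44 [ 0.2 -3.9] 5.8
10 40 [-46.4  39.8] 69.43 [-0.5 -3.6] 5.9
11 42 [-46.4  41.8] 69.43 [-0.3 -3.3] 5.2
12 44 [-46.4  43.8] 69.42 [-0. -4.] 5.4
13 46 [-46.4  45.8] 69.41 [-0.5 -3.9] 6.4
14 48 [-46.4  47.8] 69.43 [-0.4 -3.7] 5.8
15 50 [-46.4  49.8] 69.42 [ 0.  -4.3] 6.3
16 52 [-46.4  51.8] 69.43 [ 0.  -3.5] 4.9
17 54 [-46.4  53.8] 69.38 [ 0.1 -3.7] 5.4
18 56 [-46.5  55.9] 69.38 [-0.1 -4.2] 5.5
19 58 [-46.5  57.9] 69.3 [ 0.  -3.3] 5.2
20 60 [-47.7  59.9] 68.11 [-0.8 -0.2] -3.7
(18.0, array([579.7, 284.2,  68.1]), array([-0.8, -0.2, -3.7]), 0.252)
```

Run:
```python
from h import *
r=bot.line_to(fx(-.0455,.060,.0670),v=.02,threshold=4); print(r,st(),tofx(bot.read_state()["ee_pos"])*1000)
if not r:
    r=bot.line_to(fx(-.0455,.060,.0615),v=.02,threshold=5); print(r,st(),tofx(bot.read_state()["ee_pos"])*1000)
```

```text
False (18.2, array([581.7, 284. ,  66.4]), array([-0. ,  0.3, -3.8]), 0.25) [-45.76896387  59.87109664]
True (18.5, array([582.2, 284.3,  63.7]), array([-1.6,  0.3,  5.3]), 0.25) [-45.23962984  60.19045007]
```

Run:
```python
from h import *
import pickle
p=bot.read_state()["ee_pos"]
bot.grip(.42)
bot.line_to([p[0],p[1],.16],v=.2); print(st())
bot.grip(.55)
bot.move_to([.50,-.20,.25],down(np.radians(-90)))
for n in("scene","top"):
    s=snap(n); pickle.dump(s,open(f"{n}2.pkl","wb"))
    c=s["frame"][130:270,340:530] if n=="scene" else s["frame"][140:240,150:310]
    cv2.imwrite(f"pics/{n}2.png",cv2.resize(c,None,fx=4,fy=4,interpolation=2))
print(st())
```

```text
(19.4, array([581.7, 284.1, 158.9]), array([-0.4,  0.2, -1. ]), 0.416)
(21.6, array([ 500.3, -199.3,  249.8]), array([1. , 0.7, 0.4]), 0.553)
```

View pics/scene2.png

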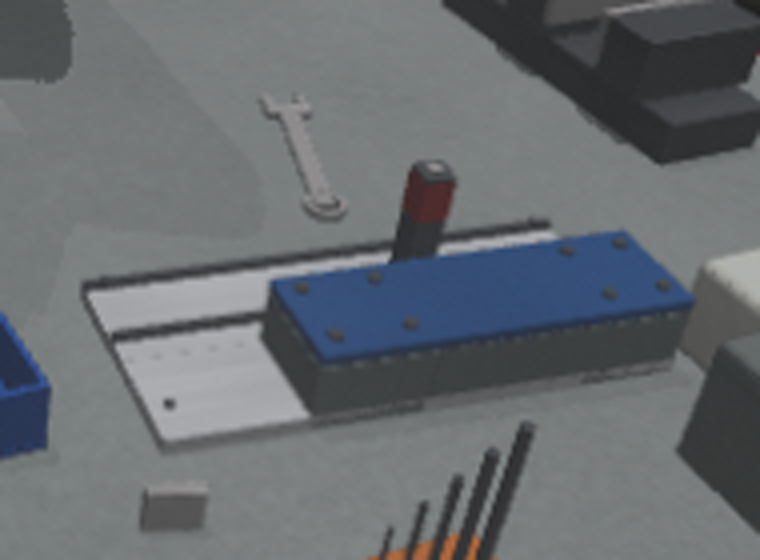

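View pics/top2.png

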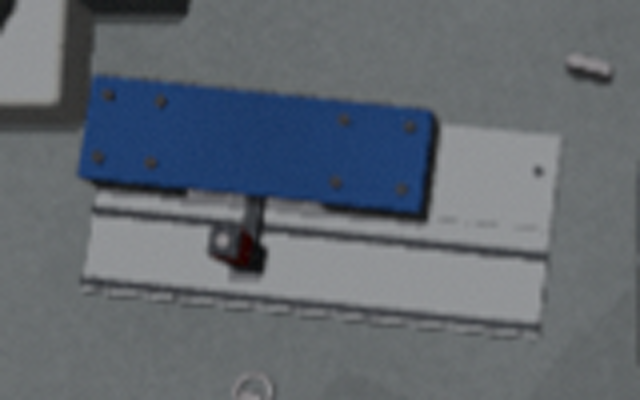

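```bash
cat > siv.py <<'E'
from h import *
import pickle,sys
def run(k):
  t=pickle.load(open(f"top{k}.pkl","rb")); C=cloud(t); X,Y,Z=C[...,0],C[...,1],C[...,2]
  hsv=cv2.cvtColor(t["frame"],cv2.COLOR_BGR2HSV)
  reg=(X>.36)&(X<.64)&(Y<-.26)&(Y>-.52)
  for nm,m,z in(("rim",reg&(Z>.018)&(Z<.045),.033),("mat",reg&((hsv[...,2]<62)|(Z>.018)),.004)):
    m=m.astype(np.uint8); n,l,stt,ce=cv2.connectedComponentsWithStats(m); i=1+np.argmax(stt[1:,4])
    v,u=np.nonzero(l==i); P=onplane(t,np.c_[u,v],z)[:,:2]*1000
    print(nm,cv2.minAreaRect(P.astype(np.float32)))
if __name__=="__main__":
  run(0)
  t=pickle.load(open("top2.pkl","rb")); print("stem via top",onplane(t,[207,200.25],.097)*1000)
  C=cloud(t); m=(C[...,2]>.085)&(C[...,2]<.11)&(C[...,0]>.5)&(C[...,0]<.65)&(C[...,1]>.2)&(C[...,1]<.35); v,u=np.nonzero(m); print(u.mean(),v.mean(),onplane(t,[u.mean(),v.mean()],.097)*1000)
  s=pickle.load(open("scene0.pkl","rb"));C=cloud(s)
  m=(C[...,2]>.03)&(C[...,0]>.6)&(C[...,0]<.75)&(C[...,1]<-.2)&(C[...,1]>-.4)
  print("bottle",np.percentile(C[m],[2,50,98],axis=0).round(3))
E
python3 siv.py
```

```text
rim ((495.9801330566406, -388.05279541015625), (139.36270141601562, 157.40267944335938), 5.397861957550049)
mat ((493.9422607421875, -378.49462890625), (189.19725036621094, 205.0048065185547), 3.6699182987213135)
stem via top [[581.22140297 278.67343893  97.        ]]
205.88235294117646 200.5441176470588 [[580.33767697 281.86245304  97.        ]]
bottle [[ 0.635 -0.368  0.032]
 [ 0.71  -0.337  0.093]
 [ 0.724 -0.21   0.161]]
```

Run:
```python
from h import *
import pickle
t=pickle.load(open("top2.pkl","rb")); 
a=np.radians(5.4);Rm=np.array([[np.cos(a),-np.sin(a)],[np.sin(a),np.cos(a)]])
for p in([447,218.7],[421,246.7],[451,243]):
    P=onplane(t,p,.058)[0]; print(P*1000,Rm.T@(P[:2]-[.496,-.389])*1000)
cv2.imwrite("pics/s2.png",cv2.resize(t["frame"][195:275,380:480],None,fx=7,fy=7,interpolation=2))
```

```text
[ 536.01918413 -426.98470757   58.        ] [ 36.26690082 -41.58226801]
[ 452.55995463 -347.30684766   58.        ] [-39.32358466  45.59618605]
[ 464.04853888 -435.56199616   58.        ] [-36.19153033 -43.34845426]
```

View pics/s2.png

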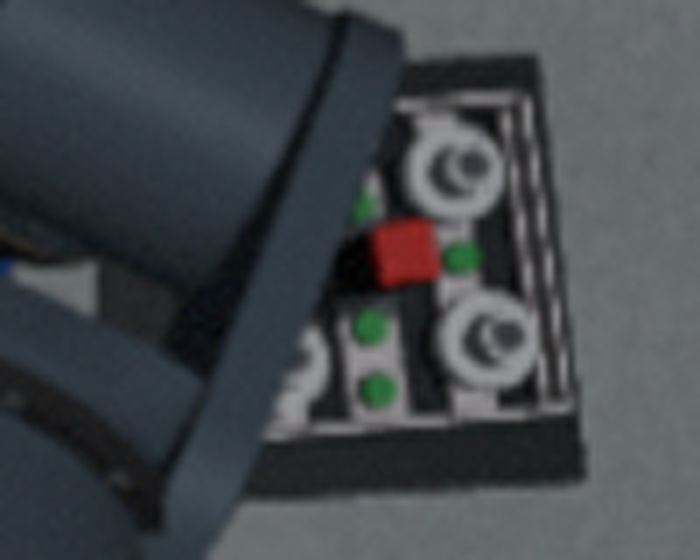

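Run:
```python
from h import *
import pickle
bot.grip(.5)
bot.move_to([.498,-.390,.16],down(np.radians(-84.6)))
r=bot.line_to([.498,-.390,.062],v=.1,threshold=8); print(r,st())
if not r:
    bot.grip(0.); print(st())
    bot.line_to([.498,-.390,.135],v=.08); print(st(),bot.read_state()["torque"])
    s=snap("scene"); cv2.imwrite("pics/l1.png",cv2.resize(s["frame"][130:280,130:360],None,fx=3,fy=3))
```

```text
False (23.8, array([ 498.3, -390.3,   62.7]), array([ 0.3,  0.1, -0.1]), 0.505)
(24.1, array([ 498.3, -390. ,   62.8]), array([-0.8,  3.1,  6.3]), 0.273)
(25.2, array([ 497.7, -389.8,  134.4]), array([ 1.1, -0.8, -8.2]), 0.275) [ 0.080435   -0.03725334  0.01966745]
```

View pics/l1.png

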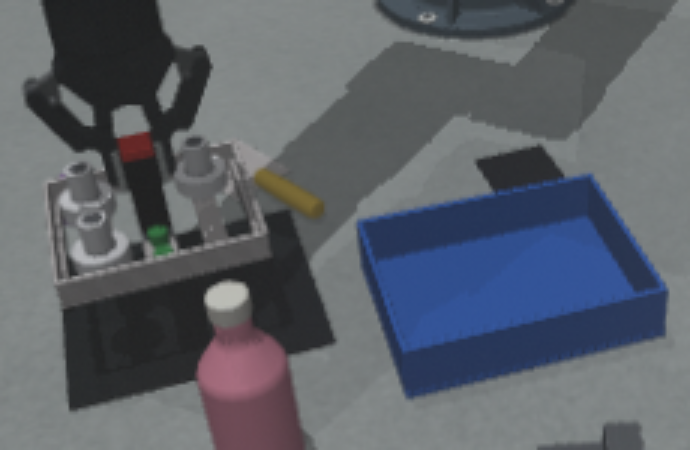

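Run:
```python
from h import *
import pickle
bot.line_to([.498,-.15,.135],v=.15)
bot.line_to([.572,-.126,.130],v=.12,orientation=down(np.radians(-88.6)))
print(st())
for n in("scene","top"):
    s=snap(n); c=s["frame"][100:280,200:400] if n=="scene" else s["frame"][160:280,280:420]
    cv2.imwrite(f"pics/b1{n}.png",cv2.resize(c,None,fx=3,fy=3))
```

```text
(27.8, array([ 571.4, -126.1,  129.8]), array([-0.4,  0. , -7.7]), 0.277)
```

View pics/b1scene.png

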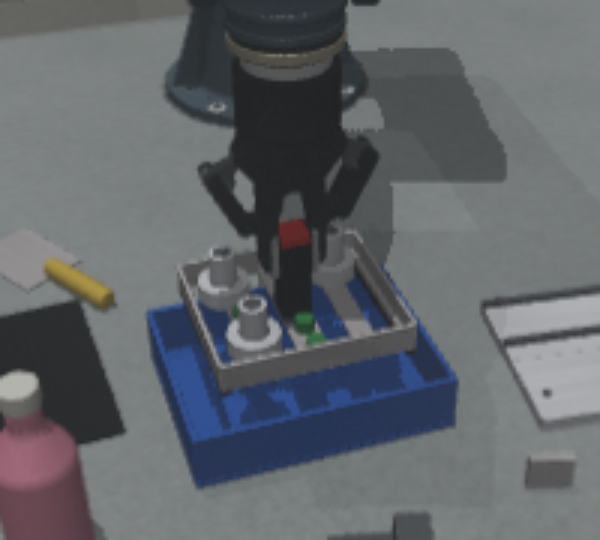

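```bash
cat > shake.py <<'E'
from h import *
import sys,pickle
v=float(sys.argv[1]); n=int(sys.argv[2]); A=float(sys.argv[3])
c=np.array([.571,-.126,.120]); u=np.array([np.cos(np.radians(91.4)),np.sin(np.radians(91.4)),0])
bot.line_to(list(c),v=.1); t0=st()[0]
F=[]
for i in range(n):
    for sg in(1,-1):
        bot.line_to(list(c+sg*A*u),v=v); F.append(np.linalg.norm(bot.read_state()["ft_force"]))
bot.line_to(list(c),v=.15); bot.dwell(.2)
print(t0,st(),max(F))
s=snap("scene"); cv2.imwrite("pics/"+sys.argv[4]+".png",cv2.resize(s["frame"][100:280,200:400],None,fx=3,fy=3))
s=snap("top"); pickle.dump(s,open("top3.pkl","wb"));cv2.imwrite("pics/"+sys.argv[4]+"t.png",cv2.resize(s["frame"][160:280,280:420],None,fx=4,fy=4))
E
python3 shake.py .22 4 .02 k1
```

```text
28.1 (31.2, array([ 571.1, -126.1,  120.1]), array([-0.8,  0.3, -7. ]), 0.274) 8.332610457212752
```

View pics/k1.png

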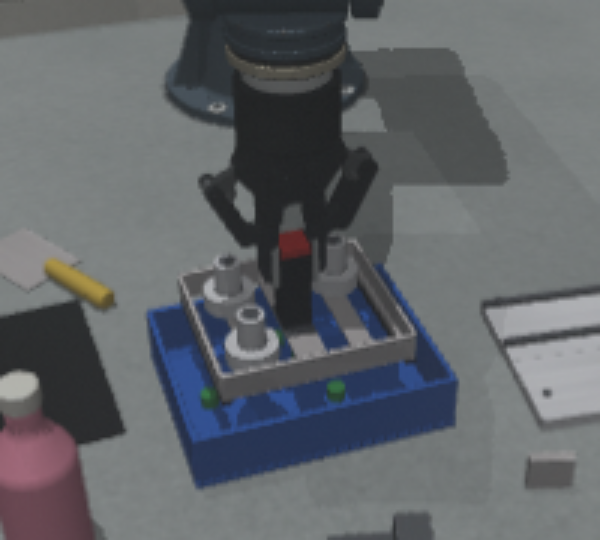

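View pics/k1t.png

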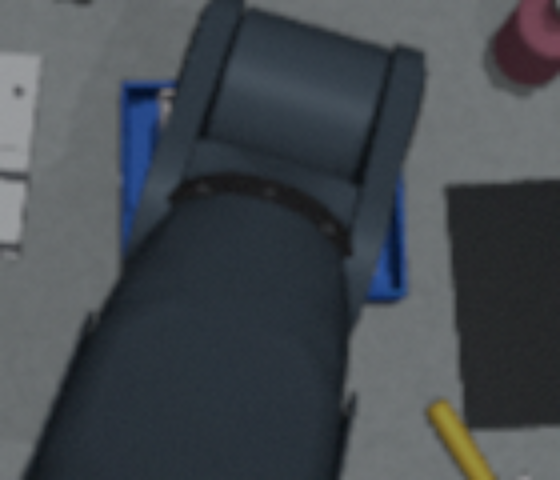

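```bash
python3 shake.py .26 8 .02 k2
```

```text
31.6 (36.8, array([ 571. , -126. ,  120.1]), array([-0.7, -0.2, -7.8]), 0.274) 8.166311459348544
```

View pics/k2.png

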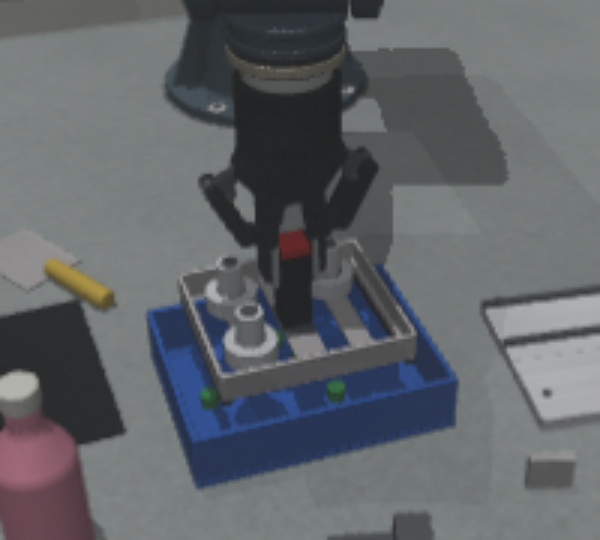

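Run:
```python
from h import *
bot.line_to([.571,-.126,.22],v=.15)
s=snap("scene"); cv2.imwrite("pics/k3.png",cv2.resize(s["frame"][80:270,190:370],None,fx=4,fy=4,interpolation=2)[:, :])
s=snap("top"); hsv=cv2.cvtColor(s["frame"],cv2.COLOR_BGR2HSV)
```

```text
(no output)
```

View pics/k3.png

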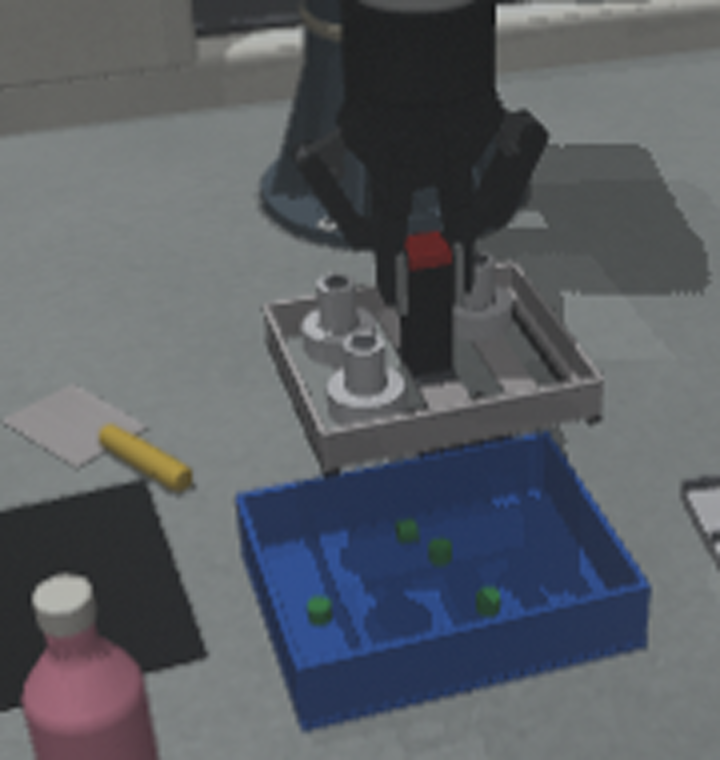

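```bash
python3 shake.py .29 8 .02 k4
python3 - <<'E'
from h import *
import pickle
bot.line_to([.571,-.126,.135],v=.15)
bot.line_to([.498,-.15,.135],v=.12)
bot.line_to([.498,-.390,.135],v=.15,orientation=down(np.radians(-84.6)))
s=snap("top"); pickle.dump(s,open("top4.pkl","wb")); cv2.imwrite("pics/k5.png",cv2.resize(s["frame"][165:275,300:480],None,fx=4,fy=4,interpolation=2))
s=snap("scene"); cv2.imwrite("pics/k6.png",cv2.resize(s["frame"][120:280,130:360],None,fx=3,fy=3)); print(st())
E
```

```text
39.0 (44.1, array([ 571.1, -126.1,  120.1]), array([ 0.6,  0.4, -8.1]), 0.271) 7.829122579603909
(47.1, array([ 498.1, -389.5,  135.1]), array([-0.4,  0.5, -7.8]), 0.271)
```

View pics/k5.png

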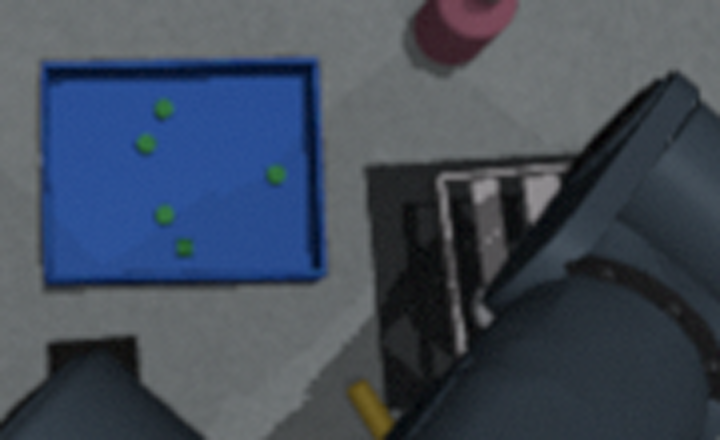

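View pics/k6.png

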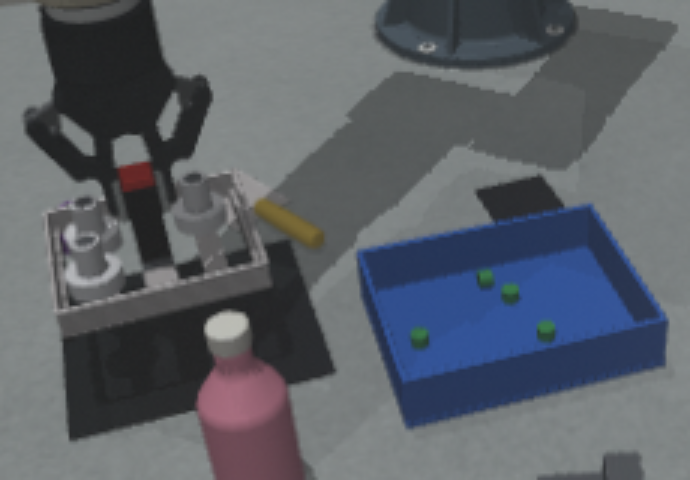

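Run:
```python
from h import *
import pickle
bot.line_to([.498,-.385,.075],v=.1)
r=bot.line_to([.498,-.385,.0605],v=.03,threshold=4); print(r,st())
bot.grip(.45); p=bot.read_state()["ee_pos"]
bot.line_to([p[0],p[1],.17],v=.2)
bot.move_to([.45,-.05,.3],down(np.radians(-90)))
for n in("scene","top"):
    s=snap(n); pickle.dump(s,open(f"{n}5.pkl","wb"))
    c=s["frame"][140:280,130:340] if n=="scene" else s["frame"][195:300,370:490]
    cv2.imwrite(f"pics/{n}5.png",cv2.resize(c,None,fx=3.7 if n=="scene" else 5.5,fy=3.7 if n=="scene" else 5.5,interpolation=2))
print(st())
```

```text
True (48.2, array([ 498. , -385.1,   62.8]), array([-1.2,  1. ,  6. ]), 0.27)
(50.7, array([450.2, -50.7, 299.5]), array([ 1.2,  0.3, -0.4]), 0.447)
```

View pics/scene5.png

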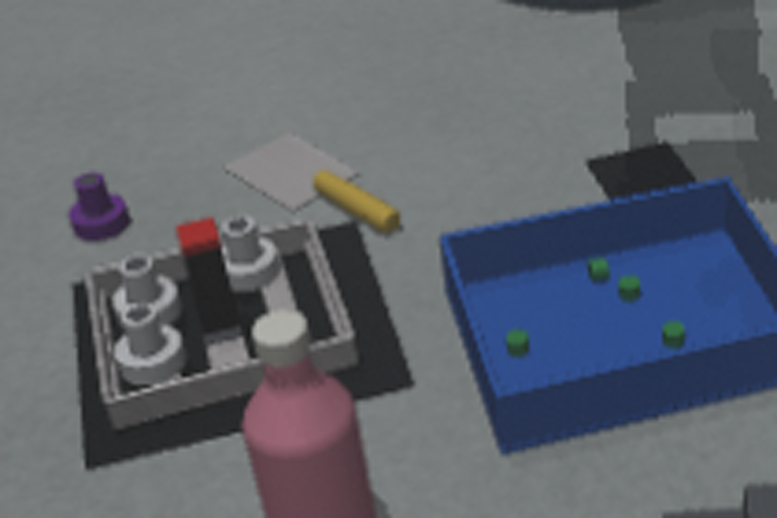

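View pics/top5.png

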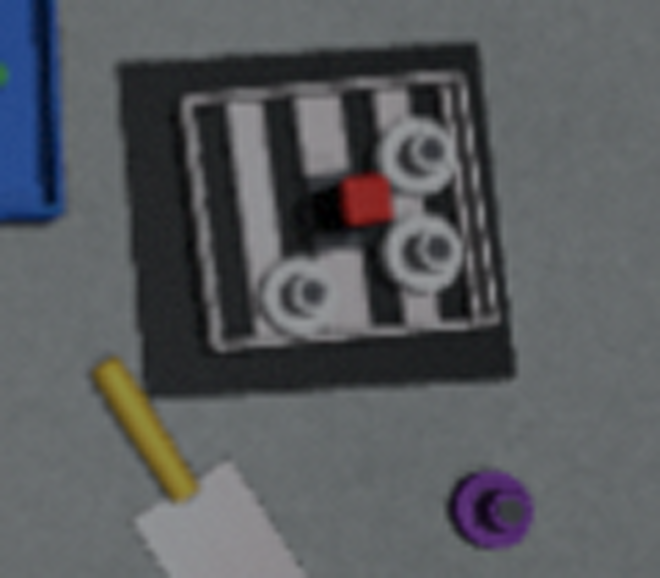

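Run:
```python
from h import *
import pickle
t=pickle.load(open("top5.pkl","rb"))
def c(u,v): return [u/5.5+370-.4,v/5.5+195-.4]
b=onplane(t,c(366,199),.092)[0]; print("post",b*1000)
bias=np.array([.498,-.385])-b[:2]
print("bias",bias*1000)
a=np.radians(5.4);Rm=np.array([[np.cos(a),-np.sin(a)],[np.sin(a),np.cos(a)]])
for n,h,f in(("A",(430,152),(416,156)),("B",(433,250),(423,254)),("C",(310,292),(301,296))):
    H=onplane(t,c(*h),.058)[0][:2]+bias; F=onplane(t,c(*f),.032)[0][:2]+bias
    print(n,H*1000,F*1000,Rm.T@(H-[.498,-.385])*1000)
```

```text
post [ 496.40854343 -384.41892487   92.        ]
bias [ 1.59145657 -0.58107513]
A [ 527.05316719 -429.4182756 ] [ 527.91701305 -429.33921128] [ 24.74409921 -46.95529028]
B [ 474.24285746 -428.71109464] [ 474.06223212 -430.84312678] [-27.76528489 -41.28135864]
C [ 451.35163621 -362.32731388] [ 450.71595268 -363.65834023] [-44.30764845  26.96206277]
```

Run:
```python
from h import *
import pickle
for n,(y0,y1,x0,x1) in(("top",(160,235,160,300)),("scene",(160,265,350,520))):
    s=pickle.load(open(n+"5.pkl","rb")); k=5
    im=cv2.resize(s["frame"][y0:y1,x0:x1],None,fx=k,fy=k,interpolation=2)
    def L(a,b,col):
        p=proj(s,np.array([fx(*a),fx(*b)])); p=((p+.5-[x0,y0])*k).astype(int); cv2.line(im,tuple(p[0]),tuple(p[1]),col,1)
    L((-.07,-.17,.018),(-.07,.185,.018),(0,255,255));L((-.02,-.17,.018),(-.02,.185,.018),(0,255,255))
    q=[(0,-.075,.06),(0,.185,.06),(.08,.185,.06),(.08,-.075,.06)]
    for i in range(4): L(q[i],q[(i+1)%4],(0,0,255))
    cv2.imwrite(f"pics/{n}ov.png",im)
```

```text
(no output)
```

View pics/topov.png

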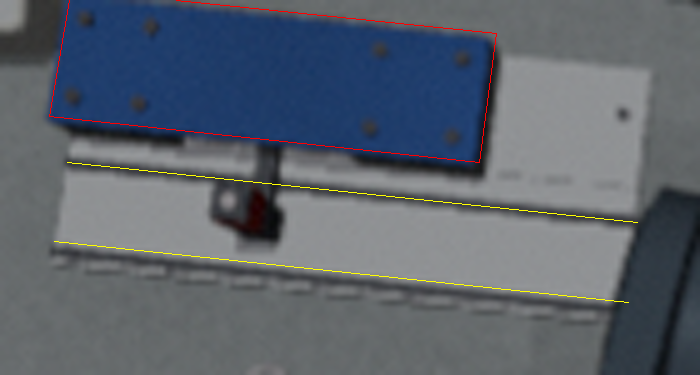

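View pics/sceneov.png

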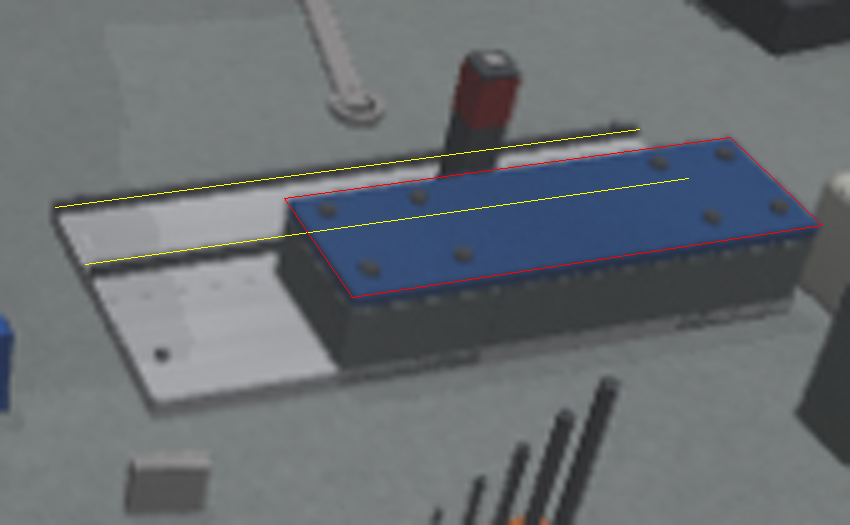

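```bash
cat > pp.py <<'E'
from h import *
import pickle
def pick(x,y,deg,z=.043):
    bot.grip(.45)
    bot.move_to([x,y,.14],down(np.radians(deg)))
    r=bot.line_to([x,y,z],v=.1,threshold=5); print("down",r,st())
    if r: return False
    bot.grip(0.); w=st()
    print("grip",w)
    bot.line_to([x,y,.17],v=.15); print("lift",st())
    return st()[3]>.2
def place(yf,push):
    X=-.0455
    # travel via bin side, safe height
    bot.move_to(fx(X,yf-.003,.17),down(np.radians(FA)))
    bot.line_to(fx(X,yf-.003,.055),v=.15)
    r=bot.line_to(fx(X,yf-.003,.034),v=.02,threshold=2.5); p=bot.read_state()["ee_pos"]; print("land",r,st(),tofx(p)*1000)
    z=p[2]+.0003
    r=bot.line_to(fx(X,yf+push,z),v=.015,threshold=2.5); p=bot.read_state()["ee_pos"]; print("push",r,st(),tofx(p)*1000)
    q=tofx(p)
    bot.grip(.36); bot.line_to([p[0],p[1],.15],v=.15); print(st())
    return q[1]
E
python3 - <<'E'
from pp import *
if pick(.527,-.4295,-5.8): print(place(.0282,.004))
for n in("scene",):
    s=snap(n); cv2.imwrite("pics/p1.png",cv2.resize(s["frame"][130:270,340:530],None,fx=4,fy=4,interpolation=2))
E
```

```text
down False (53.8, array([ 527.4, -429.8,   43.8]), array([-0.2,  0. ,  0.2]), 0.449)
grip (54.1, array([ 527.4, -429.9,   44. ]), array([-0.1,  0.6,  5.6]), 0.238)
lift (55.1, array([ 526.6, -429.1,  168.8]), array([-1.5,  0. , -0.7]), 0.231)
land True (59.2, array([578.3, 249.5,  40. ]), array([-0.7,  0.1,  7.1]), 0.239) [-45.59354822  25.19406751]
push True (59.4, array([578.4, 249.7,  40. ]), array([-0.4,  0.2,  4.9]), 0.238) [-45.56980637  25.37255692]
(60.5, array([577.9, 249.5, 149. ]), array([0.1, 1. , 0.4]), 0.363)
0.02537255691643394
```

View pics/p1.png

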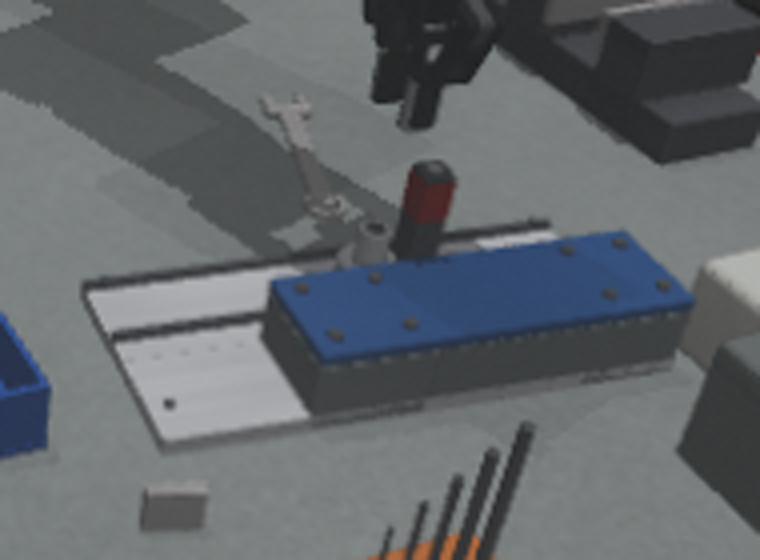

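```bash
cat > pp2.py <<'E'
from pp import *
def push(X,y0,y1,z,th=3.0):
    bot.line_to(fx(X,y0,z),v=.02); bot.dwell(.2)
    f0=bot.read_state()["ft_force"]; print("pre",st())
    r=bot.line_to(fx(X,y1,z),v=.015,threshold=th); p=bot.read_state()["ee_pos"]; print("push",r,st(),tofx(p)*1000)
    bot.dwell(.1);f=bot.read_state()["ft_force"]; print("dF fixture",FR.T@(f-f0)[:2])
    return p
def place(yf,over=.004):
    X=-.0455
    bot.move_to(fx(X,yf-.003,.17),down(np.radians(FA)))
    bot.line_to(fx(X,yf-.003,.055),v=.15)
    r=bot.line_to(fx(X,yf-.003,.034),v=.02,threshold=2.5); p=bot.read_state()["ee_pos"]; print("land",r,st(),tofx(p)*1000)
    p=push(X,yf-.003,yf+over,p[2]+.0005)
    bot.grip(.36); bot.line_to([p[0],p[1],.15],v=.15); print(st())
    return tofx(p)[1]
E
python3 - <<'E'
from pp2 import *
X=-.0455;y=.0254
bot.line_to(fx(X,y,.0405),v=.12,threshold=5); bot.grip(0); print(st())
p=push(X,y,y+.007,.0405)
bot.grip(.36); bot.line_to([p[0],p[1],.15],v=.15); print(st(),tofx(p))
E
```

```text
(61.9, array([579.1, 249.9,  41.6]), array([ 0.3, -0.9,  6.5]), 0.234)
pre (62.3, array([579.1, 249.9,  41.6]), array([-1.3, -0.3,  5.8]), 0.233)
push True (62.5, array([579.1, 250. ,  41.6]), array([ 0.1, -0.6,  4.8]), 0.233) [-44.89792856  25.78623642]
dF fixture [ 1.03368061 -0.59981462]
(63.8, array([578.6, 249.8, 149. ]), array([-0. , -0.2, -1.2]), 0.362) [-0.04489793  0.02578624]
```

```bash
cat > pp2.py <<'E'
from pp import *
def push(X,y0,y1,z,th=5.0):
    bot.line_to(fx(X,y0,z),v=.02); bot.dwell(.2)
    f0=bot.read_state()["ft_force"]; print("pre",st())
    y=y0
    while y<y1:
        y+=.0007
        bot.line_to(fx(X,y,z),v=.02)
        s=bot.read_state(); d=FR.T@(s["ft_force"]-f0)[:2]
        print(round(y*1000,1),(tofx(s["ee_pos"])*1000).round(1),d.round(1),s["ft_force"][2].round(1))
        if d[1]<-3: break
    return s["ee_pos"]
def place(yf,over=.004):
    X=-.0455
    bot.move_to(fx(X,yf-.003,.17),down(np.radians(FA)))
    bot.line_to(fx(X,yf-.003,.055),v=.15)
    r=bot.line_to(fx(X,yf-.003,.034),v=.02,threshold=2.5); p=bot.read_state()["ee_pos"]; print("land",r,st(),tofx(p)*1000)
    p=push(X,yf-.003,yf+over,p[2]+.0005)
    bot.grip(.36); bot.line_to([p[0],p[1],.15],v=.15); print(st())
    return tofx(p)[1]
E
python3 - <<'E'
from pp2 import *
X=-.0455;y=.0254
bot.line_to(fx(X,y,.0405),v=.12,threshold=5); bot.grip(0); print(st())
p=push(X,y,y+.006,.0415)
bot.grip(.36); bot.line_to([p[0],p[1],.15],v=.15); print(st(),tofx(p))
bot.move_to([.45,-.0,.25],down(np.radians(FA)))
import pickle
for n in("scene","top"):
    s=snap(n); pickle.dump(s,open(f"{n}6.pkl","wb"))
    c=s["frame"][130:270,340:530] if n=="scene" else s["frame"][160:235,160:300]
    cv2.imwrite(f"pics/{n}6.png",cv2.resize(c,None,fx=4 if n=="scene" else 5,fy=4 if n=="scene" else 5,interpolation=2))
E
```

```text
(65.1, array([579.1, 249.9,  41.7]), array([-1.4,  0.6,  6.7]), 0.232)
pre (65.5, array([578.5, 249.7,  41.6]), array([-1.2, -0.7,  3.1]), 0.235)
26.1 [-45.4  25.9] [ 0.2 -2.5] 5.6
26.8 [-45.4  26.6] [-0.4 -1.9] 4.7
27.5 [-45.3  27.3] [ 0.8 -2.3] 5.9
28.2 [-45.3  27.7] [ 0.8 -3.7] 5.7
(67.7, array([578.4, 251.8, 149.1]), array([-0.2, -0.9, -0.4]), 0.362) [-0.04530498  0.02771952]
```

View pics/top6.png

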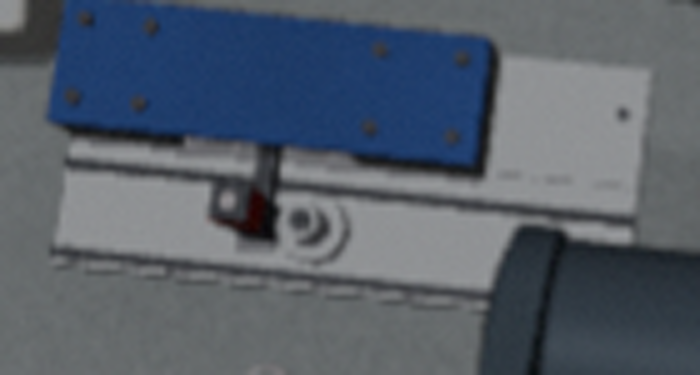

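View pics/scene6.png

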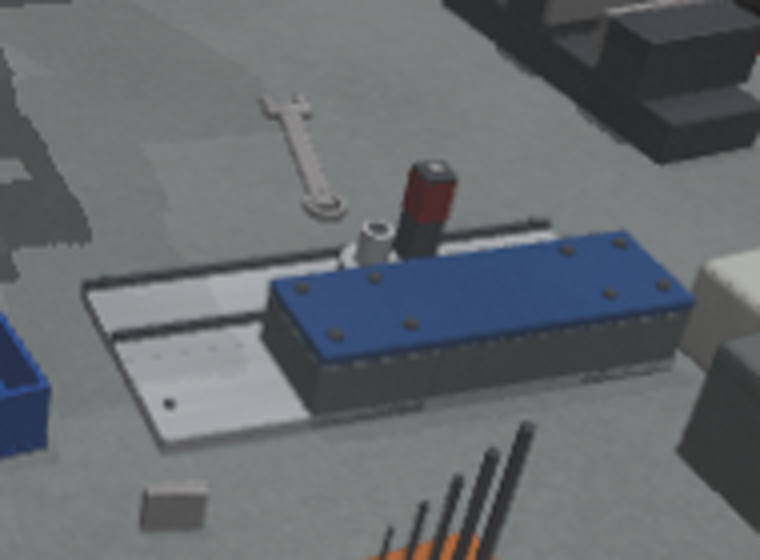

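Run:
```python
from h import *
import pickle
t=pickle.load(open("top6.pkl","rb")); cv2.imwrite("pics/q1.png",cv2.resize(t["frame"][195:300,370:490],None,fx=5.5,fy=5.5,interpolation=2))
```

```text
(no output)
```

View pics/q1.png

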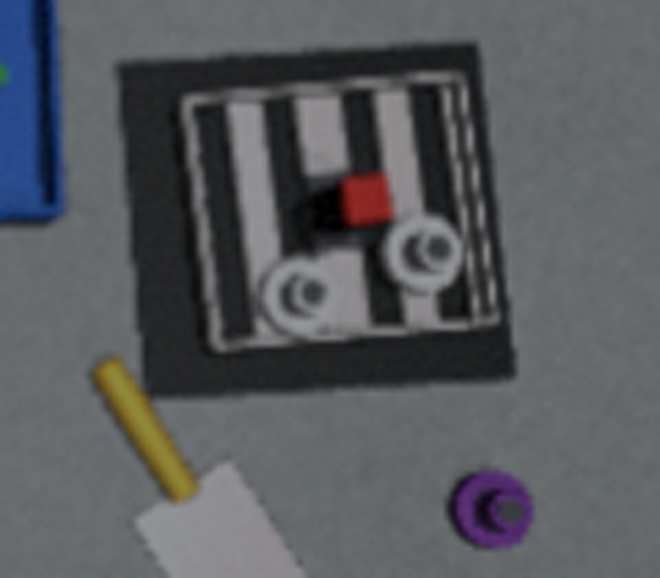

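Run:
```python
from pp2 import *
if pick(.4742,-.4298,-5.8): print(place(.0280-.042,.003))
import pickle
bot.move_to([.45,-.0,.25],down(np.radians(FA)))
for n in("scene","top"):
    s=snap(n); pickle.dump(s,open(f"{n}7.pkl","wb"))
t=pickle.load(open("top7.pkl","rb"))["frame"]
cv2.imwrite("pics/r1.png",cv2.resize(t[160:235,160:300],None,fx=5,fy=5,interpolation=2))
cv2.imwrite("pics/r2.png",cv2.resize(t[195:300,370:490],None,fx=5,fy=5,interpolation=2))
```

```text
down False (71.9, array([ 474.5, -430.1,   43.7]), array([ 0.7,  0.1, -0.2]), 0.448)
grip (72.2, array([ 474.5, -430.2,   43.9]), array([-1.6, -0.1,  6.7]), 0.237)
lift (73.2, array([ 473.8, -429.4,  168.9]), array([ 1. , -1.4, -1.2]), 0.23)
land True (77.2, array([574.1, 207.5,  39.9]), array([-1.8,  0.7,  6.5]), 0.234) [-45.59313684 -17.03653972]
pre (77.7, array([574. , 207.5,  40.2]), array([ 0.3,  0.6, -0.7]), 0.237)
-16.3 [-45.5 -16.2] [ 0.  -1.1] -1.1
-15.6 [-45.5 -15.5] [-0.4 -1.4] -1.2
-14.9 [-45.5 -14.9] [0.  0.8] -0.5
-14.2 [-45.5 -14.2] [-0.5 -1.3] -0.6
-13.5 [-45.5 -13.6] [-1. -1.] -0.9
-12.8 [-45.5 -13. ] [-0.1 -3.2] 0.3
(80.3, array([574.1, 211.4, 149.1]), array([-0.7,  0.7,  0.7]), 0.361)
-0.012950711605144242
```

View pics/r1.png

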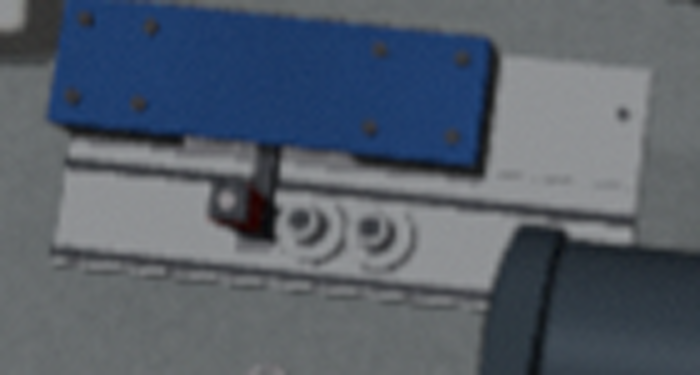

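View pics/r2.png

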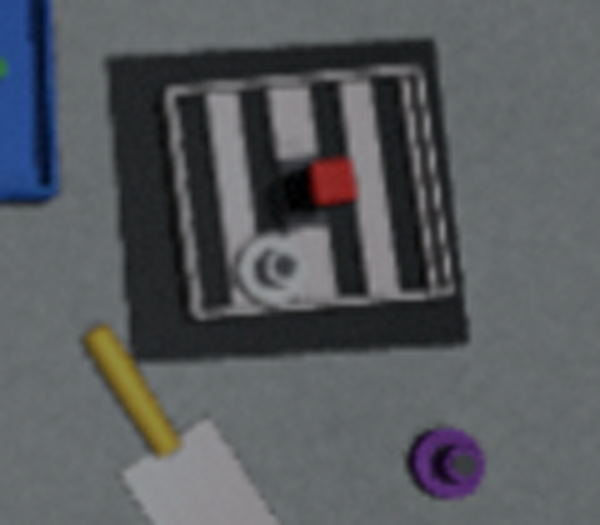

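Run:
```python
from pp2 import *
if pick(.4512,-.3628,50): print(place(-.0550,.003))
import pickle
bot.move_to([.40,-.10,.25],down(np.radians(FA)))
for n in("scene","top"):
    s=snap(n); pickle.dump(s,open(f"{n}8.pkl","wb"))
t=pickle.load(open("top8.pkl","rb"))["frame"]
cv2.imwrite("pics/u1.png",cv2.resize(t[160:235,160:300],None,fx=5,fy=5,interpolation=2))
t=pickle.load(open("scene8.pkl","rb"))["frame"]
cv2.imwrite("pics/u2.png",cv2.resize(t[130:270,340:530],None,fx=4,fy=4,interpolation=2))
```

```text
down False (84.2, array([ 451.5, -363.1,   43.6]), array([0.1, 0.8, 0. ]), 0.45)
grip (84.5, array([ 451.6, -363.1,   43.9]), array([-1. ,  2.1,  6. ]), 0.233)
lift (85.5, array([ 450.8, -362.5,  169.1]), array([-0.1, -0.2, -1.5]), 0.23)
land True (89.2, array([569.9, 166.7,  39.9]), array([-0.5, -0.2,  5.5]), 0.234) [-45.59000752 -57.98767897]
pre (89.6, array([569.9, 166.7,  40.2]), array([0.3, 0. , 0. ]), 0.234)
-57.3 [-45.5 -57.3] [-0.1 -0.6] -1.0
-56.6 [-45.6 -56.7] [ 0.1 -1.4] -0.6
-55.9 [-45.5 -56.1] [-0.6 -3.1] 1.7
(91.5, array([569.7, 168.6, 149.2]), array([ 0.7, -0.2, -0.4]), 0.363)
-0.05606833020524951
```

View pics/u1.png

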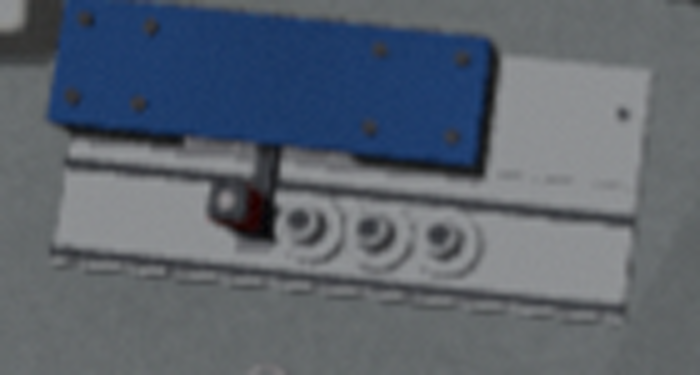

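View pics/u2.png

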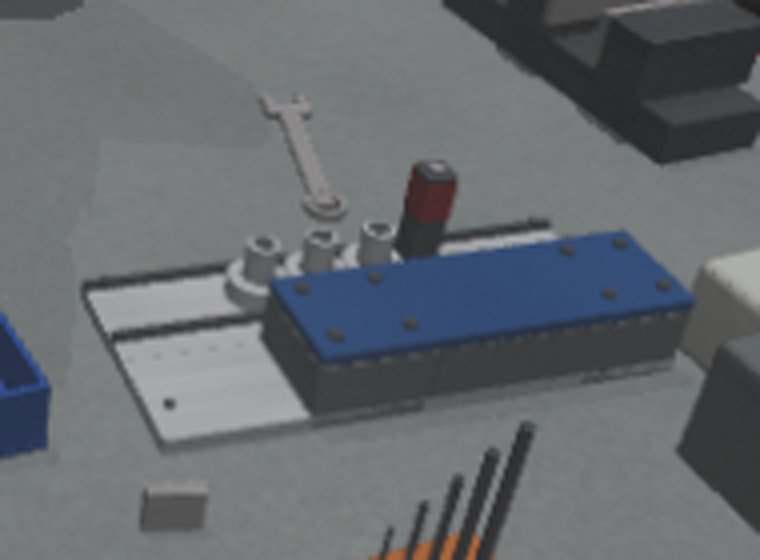

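Run:
```python
from pp2 import *
import pickle
X=-.0455
bot.grip(0.)
bot.move_to(fx(X,-.105,.12),down(np.radians(FA)))
print(bot.line_to(fx(X,-.105,.0285),v=.12,threshold=5),st())
f0=bot.read_state()["ft_force"]; y=-.094; bot.line_to(fx(X,y,.0285),v=.04)
while y<-.080:
    y+=.0007; bot.line_to(fx(X,y,.0285),v=.02); s=bot.read_state(); d=FR.T@(s["ft_force"]-f0)[:2]
    print(round(y*1000,1),(tofx(s["ee_pos"])*1000).round(1),d.round(1))
    if d[1]<-6: break
bot.line_to(fx(X,-.105,.0285),v=.08); bot.line_to(fx(X,-.105,.15),v=.2)
bot.move_to([.40,-.10,.25],down(np.radians(FA)))
for n in("scene","top"):
    s=snap(n); pickle.dump(s,open(f"{n}9.pkl","wb")); cv2.imwrite(f"pics/{n}9.png",s["frame"])
t=pickle.load(open("top9.pkl","rb"))["frame"]
cv2.imwrite("pics/w1.png",cv2.resize(t[180:225,195:265],None,fx=10,fy=10,interpolation=2))
print(st())
```

```text
False (95.3, array([565.7, 119.9,  29.2]), array([-0.5,  0.1,  1.4]), 0.005)
-93.3 [-45.5 -93.4] [ 1.2 -0.3]
-92.6 [-45.5 -92.6] [ 0.7 -0.2]
-91.9 [-45.5 -91.9] [ 1.3 -0.7]
-91.2 [-45.5 -91.2] [0.4 0.1]
-90.5 [-45.5 -90.5] [ 1.  -0.1]
-89.8 [-45.5 -89.8] [0.7 0.7]
-89.1 [-45.5 -89.1] [0.5 0.2]
-88.4 [-45.5 -88.4] [ 0.3 -0. ]
-87.7 [-45.5 -87.7] [ 0.4 -0.5]
-87.0 [-45.5 -87. ] [-0.2  0.1]
-86.3 [-45.5 -86.5] [-0.4 -3. ]
-85.6 [-45.5 -85.7] [ 0.4 -5.4]
-84.9 [-45.5 -84.9] [ 0.1 -3. ]
-84.2 [-45.5 -84.1] [ 1.5 -2.9]
-83.5 [-45.5 -83.4] [ 0.3 -3.3]
-82.8 [-45.5 -82.9] [ 0.5 -4.5]
-82.1 [-45.6 -82.3] [ 0.8 -5.5]
-81.4 [-45.5 -81.8] [ 1.1 -6.4]
(102.7, array([400.5, -99.5, 249.5]), array([-0.2, -0.1,  0. ]), -0.0)
```

View pics/w1.png

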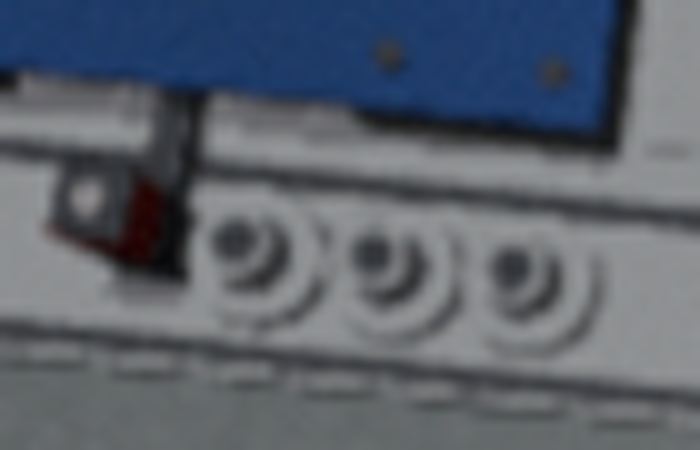

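View pics/scene9.png

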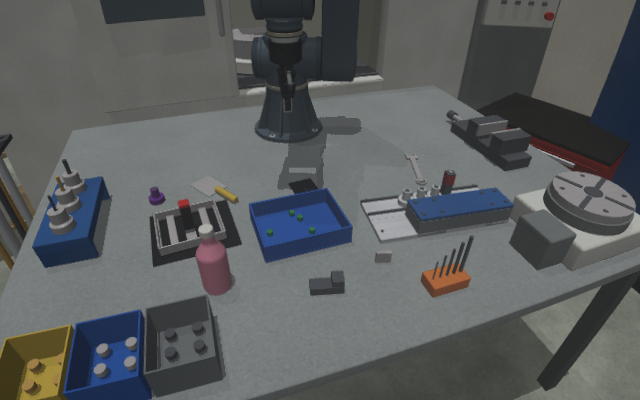

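View pics/top9.png

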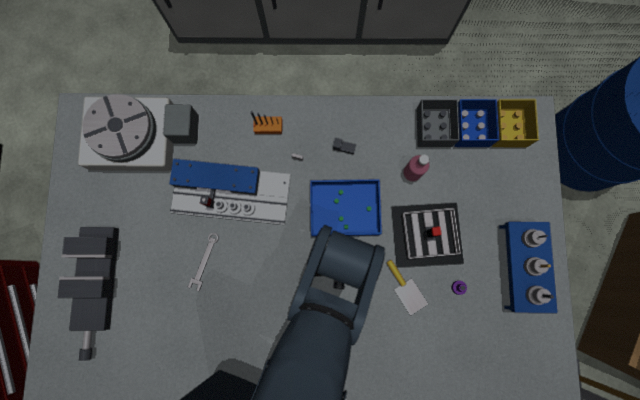

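Run:
```python
from h import *
import pickle
out=[]
for k in(5,6,7,8,9):
    for n in("top","scene"):
        t=pickle.load(open(f"{n}{k}.pkl","rb"));C=cloud(t)
        P=np.einsum('ij,hwj->hwi',FR.T,C[...,:2]-FO)
        m=(C[...,2]>.085)&(C[...,2]<.112)&(abs(P[...,0]+.045)<.03)&(abs(P[...,1]-.06)<.04)
        v,u=np.nonzero(m); q=onplane(t,[u.mean(),v.mean()],.097)[0]
        print(k,n,m.sum(),u.mean().round(2),v.mean().round(2),(tofx(q)*1000).round(1))
ims=[cv2.resize(pickle.load(open(f"top{k}.pkl","rb"))["frame"][185:215,195:255],None,fx=10,fy=10,interpolation=2) for k in(5,9)]
cv2.imwrite("pics/cmp.png",np.vstack(ims))
```

```text
5 top 68 205.87 200.56 [-46.9  57.6]
5 scene 80 447.92 174.01 [-34.1  51.7]
6 top 68 205.87 200.49 [-46.7  57.7]
6 scene 80 447.94 173.99 [-34.2  51.8]
7 top 69 205.57 200.49 [-46.8  58.5]
7 scene 77 448.12 173.96 [-34.2  52.3]
8 top 67 205.33 200.54 [-47.   59.2]
8 scene 80 448.28 173.92 [-34.3  52.8]
9 top 68 204.03 200.35 [-46.9  63. ]
9 scene 74 449.64 173.57 [-35.1  57.2]
```

View pics/cmp.png

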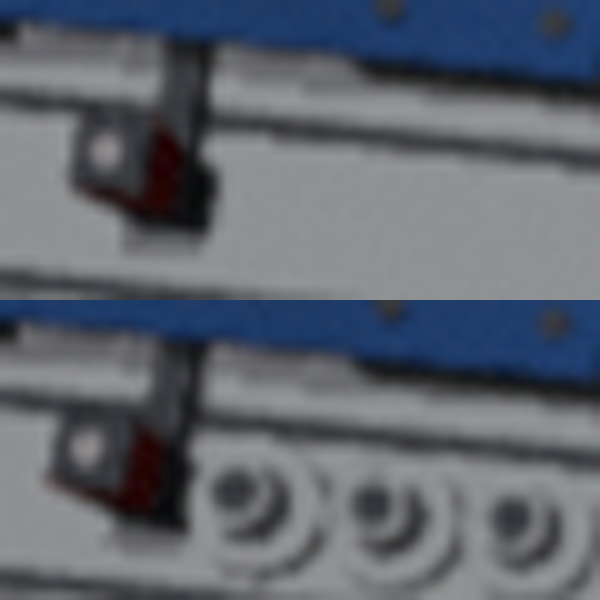

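Run:
```python
from pp2 import *
import pickle
bot.grip(.45)
q9=down(np.radians(FA-3.2))
bot.move_to(fx(-.0455,.0655,.16),q9)
bot.line_to(fx(-.0455,.0655,.064),v=.12,threshold=5); print(st())
f0=bot.read_state()["ft_force"]
bot.grip(0.); print(st(), bot.read_state()["torque"])
for k in range(1,8):
    w=k/7
    bot.line_to(fx(-.0455,.0655-.0052*w,.064),v=.02,orientation=down(np.radians(FA-3.2*(1-w))))
    s=bot.read_state(); print((tofx(s["ee_pos"])*1000).round(1),round(s["ee_pos"][2]*1000,1),(FR.T@(s["ft_force"]-f0)[:2]).round(1),s["ft_force"][2].round(1))
p=bot.read_state()["ee_pos"]
bot.grip(.42); bot.line_to([p[0],p[1],.17],v=.15)
bot.move_to([.40,-.10,.25],down(np.radians(FA)))
for n in("scene","top"):
    s=snap(n); pickle.dump(s,open(f"{n}10.pkl","wb")); cv2.imwrite(f"pics/{n}10.png",s["frame"])
ims=[cv2.resize(pickle.load(open(f"top{k}.pkl","rb"))["frame"][185:215,195:255],None,fx=10,fy=10,interpolation=2) for k in(5,10)]
cv2.imwrite("pics/cmp2.png",np.vstack(ims))
t=pickle.load(open("top10.pkl","rb"));C=cloud(t)
P=np.einsum('ij,hwj->hwi',FR.T,C[...,:2]-FO)
m=(C[...,2]>.085)&(C[...,2]<.112)&(abs(P[...,0]+.045)<.03)&(abs(P[...,1]-.06)<.04)
v,u=np.nonzero(m); print("stem",tofx(onplane(t,[u.mean(),v.mean()],.097)[0])*1000)
m=(C[...,2]>.046)&(C[...,2]<.062)&(abs(P[...,0]+.045)<.03)&(P[...,1]<.045)&(P[...,1]>-.1)
n,l,sa,ce=cv2.connectedComponentsWithStats(m.astype(np.uint8))
for i in range(1,n):
    if sa[i,4]>8: print("hub",ce[i].round(1),sa[i,4],tofx(onplane(t,ce[i],.054)[0])*1000)
print(st())
```

```text
(105.7, array([583. , 289.7,  64.8]), array([-0.8,  1.1, -0.6]), 0.452)
(106.0, array([583.1, 289.7,  65.1]), array([ 0.5, -1.3,  6.2]), 0.251) [-0.2293271   0.09668396 -0.23193959]
[-44.9  65.1] 65.1 [ 1.1 -1.8] 5.9
[-44.9  64.6] 65.1 [1.6 0.4] 5.6
[-44.9  63.9] 65.1 [0.3 0.5] 4.2
[-44.9  63.3] 65.1 [1.4 2.1] 5.4
[-44.9  62.7] 65.1 [0.8 2.1] 5.5
[-44.9  62.1] 65.1 [1.3 3.4] 4.5
[-44.9  61.5] 65.1 [0.5 4.7] 5.0
stem [-47.02612324  59.4424785 ]
hub [219.3 204.2] 43 [-47.69496583  28.56668019]
hub [233.1 205.9] 43 [-48.26456746 -13.33430938]
hub [247.  207.2] 41 [-47.94063506 -55.25329107]
(110.6, array([400.4, -99.6, 249.8]), array([-0.2, -0.3, -1. ]), 0.421)
```

View pics/cmp2.png

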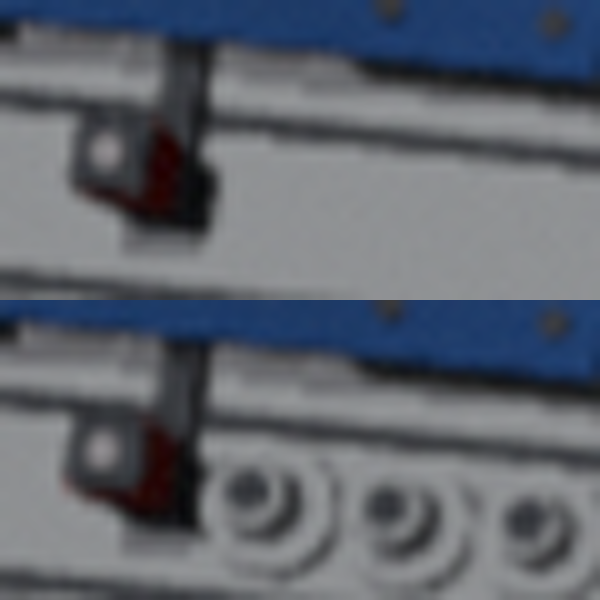

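Run:
```python
from h import *
import pickle
for k in(5,8,9,10):
  for n in("top","scene"):
    t=pickle.load(open(f"{n}{k}.pkl","rb"));C=cloud(t)
    P=np.einsum('ij,hwj->hwi',FR.T,C[...,:2]-FO)
    m=(C[...,2]>.088)&(C[...,2]<.112)&(abs(P[...,0]+.045)<.03)&(abs(P[...,1]-.06)<.04)
    if n=="top": print(k,n,"stemtop z",np.median(C[m][:,2]).round(4),m.sum())
    a=(C[...,2]>.026)&(C[...,2]<.042)&(P[...,0]>-.03)&(P[...,0]<-.003)&(abs(P[...,1]-.06)<.025)
    if n=="top":
        v,u=np.nonzero(a); Q=np.array([tofx(q) for q in onplane(t,np.c_[u,v],.034)])*1000
        l=cv2.fitLine(Q.astype(np.float32),cv2.DIST_L2,0,.01,.01).ravel(); print("  arm z",np.median(C[a][:,2]).round(4),len(u),"yaw",np.degrees(np.arctan(l[1]/l[0])).round(1),"y at",Q.mean(0).round(1))
s=pickle.load(open("scene10.pkl","rb"))["frame"]
cv2.imwrite("pics/x1.png",cv2.resize(s[150:240,370:480],None,fx=7,fy=7,interpolation=2))
```

```text
5 top stemtop z 0.0962 66
  arm z 0.0338 37 yaw 6.8 y at [-16.3  58.3]
8 top stemtop z 0.0972 65
  arm z 0.0338 40 yaw 14.6 y at [-16.3  58.6]
9 top stemtop z 0.0969 63
  arm z 0.0334 39 yaw 32.8 y at [-17.6  60.4]
10 top stemtop z 0.0961 65
  arm z 0.033 36 yaw 0.6 y at [-15.6  59.3]
```

View pics/x1.png

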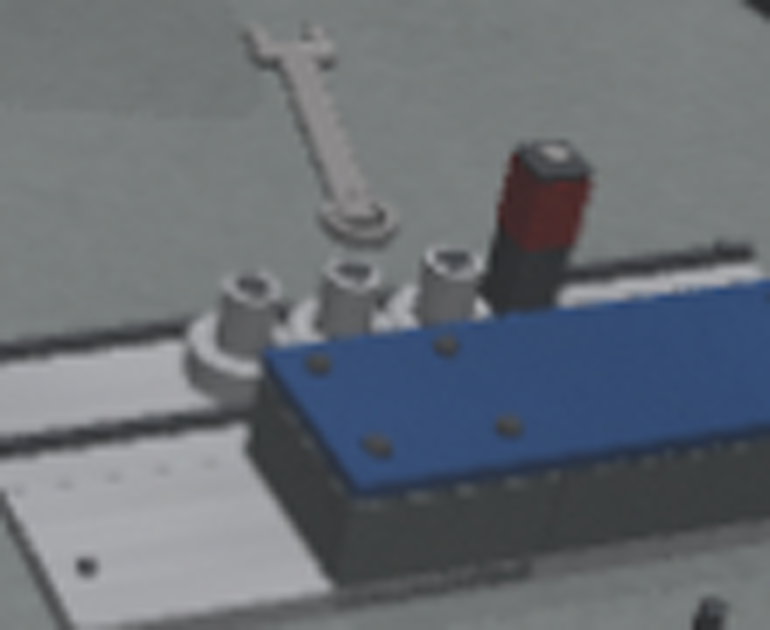

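Run:
```python
from h import *
print(bot.finish_job(),st())
```

```text
the job is handed in; nothing more can be done
the job is handed in; nothing more can be done
```

I finished all three parts and handed the job in at about 111 s of the 210 s allowed. `finish_job` gives no verdict, so the results below come from my own checks.

- **Stop:** I dragged the key along the covered floor until contact was lost at fixture y ≈ 60 mm. I then lowered it until the foot stood on the trough floor: TCP height 63.7 mm, foot height 12.0 mm. The last pictures put the stem top at 96–97 mm, where a fully home key would put it.
- **Sieve:** After three bouts of shaking, the top view shows five green chips in the bin, the same number I had counted in the sieve. No chips are left in the sieve, and it is back on its mat. All three blanks stayed in it.
- **Blanks:** All three stand hub up on the stop's right-hand side, with hubs 41.9 mm apart against 42 mm flanges. The row looks closed up against the stop in the last close crop; I did not measure that joint directly.
- **Loose things:** The final pictures show nothing disturbed.

**What went wrong:** closing the row, I pushed too far and swung the stop's stem about 5 mm, turning it roughly 3–4° about its key. I gripped the stem again and brought it back nearly square, sliding the blanks with it. It stopped about 1–2 mm short of the original position and may still be turned by about 1.5°. The direct fit of the arm's angle was too noisy to confirm this.

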